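Put the soup service away: boards in the rack, lids in the tin

TASK

Put away the clean soup service: stand every breakfast board from the drainer on edge in the board rack, slide the end stop up so that the boards stand upright and snug between it and the end wall, and lay all the loose bowl lids in the round tin with those already there, knobs up, flat on its floor in one layer. Slide the stop back first if you need room, and leave the cups, shakers and spatula where they are.

Things in the scene. Friction and masses are not known exactly. Their poses are not given: they have to be found in the camera images.
- rack: The board rack (fixed): a flat base 140 mm (x) by 250 mm (y), 8 mm thick, origin at the centre of its underside, its y axis running along the row. An upright metal end wall, 62 mm tall above the base, stands at +y; its inner face is at y = +115 mm of this frame. Beside it along the row rides the sliding end stop. No side walls.
- stop (a joint): Position of the rack's sliding end stop along the rack's y axis, in m: 0 = fully back (gap between stop face and end wall 170 mm), growing towards the wall up to 0.125; gap = 0.170 - value. It slides stiffly (about 2 N) and stays where it is left.
- stop_face (a point): Centre of the end stop's face that looks to the wall (+y of the rack; this point has the rack's axes). The stop plate is 110 mm wide, 8 mm thick and reaches 62 mm above the rack base, lower than the boards.
- stop_handle (a point): Grip point of the end stop's black upright handle, 88 mm above the table, 45 mm behind the stop face (to the rack's -y). The handle is a bar 16 mm thick along the rack's y and 36 mm wide along its x; its top is 18 mm above this point and it stands free down to the stop's low foot.
- drainer: The dish drainer (fixed): a grey tray 150 mm (x) by 220 mm (y), its floor 8 mm above the table, origin at the centre of its underside, with four slots between pairs of wire hoops 44 mm high, at y = -78, -26, +26 and +78 mm; each slot is 24 mm wide and holds at most one board on edge, board thickness along the drainer's y.
- tin_in (a point): Centre of the inner floor of the open round blue tin (fixed), 3 mm above the table. Inner diameter 210 mm, wall 3 mm thick, rim 38 mm above the table.
- board1_c (a point): Centre of the yellow breakfast board (may be absent): a plastic slab 120 mm long (its x), 20 mm thick (its y), 100 mm tall (its z) as it stands on its long edge, about 0.2 kg; it starts standing in the drainer.
- board2_c (a point): Centre of the green breakfast board (may be absent): a plastic slab 120 mm long (its x), 20 mm thick (its y), 100 mm tall (its z) as it stands on its long edge, about 0.2 kg; it starts standing in the drainer.
- board3_c (a point): Centre of the blue breakfast board (may be absent): a plastic slab 120 mm long (its x), 20 mm thick (its y), 100 mm tall (its z) as it stands on its long edge, about 0.2 kg; it starts standing in the drainer.
- board4_c (a point): Centre of the red breakfast board (may be absent): a plastic slab 120 mm long (its x), 20 mm thick (its y), 100 mm tall (its z) as it stands on its long edge, about 0.2 kg; it starts standing in the drainer.
- lid1_c (a point): A white bowl lid, already lying in the tin: flat disc 64 mm across and 8 mm thick, its lower edge bevelled, with an upright blue round knob 16 mm across and 22 mm tall on top. The point is on the axis 15 mm above the underside; z points up out of the knob. About 0.07 kg.
- lid2_c (a point): A white bowl lid, already lying in the tin: flat disc 64 mm across and 8 mm thick, its lower edge bevelled, with an upright blue round knob 16 mm across and 22 mm tall on top. The point is on the axis 15 mm above the underside; z points up out of the knob. About 0.07 kg.
- lid3_c (a point): A white bowl lid, already lying in the tin: flat disc 64 mm across and 8 mm thick, its lower edge bevelled, with an upright blue round knob 16 mm across and 22 mm tall on top. The point is on the axis 15 mm above the underside; z points up out of the knob. About 0.07 kg.
- lid4_c (a point): A white bowl lid, lying on the worktop beyond the tin (may be absent): flat disc 64 mm across and 8 mm thick, its lower edge bevelled, with an upright blue round knob 16 mm across and 22 mm tall on top. The point is on the axis 15 mm above the underside; z points up out of the knob. About 0.07 kg.
- lid5_c (a point): A white bowl lid, lying on the worktop beyond the tin (may be absent): flat disc 64 mm across and 8 mm thick, its lower edge bevelled, with an upright blue round knob 16 mm across and 22 mm tall on top. The point is on the axis 15 mm above the underside; z points up out of the knob. About 0.07 kg.
- lid6_c (a point): A white bowl lid, lying on the worktop beyond the tin (may be absent): flat disc 64 mm across and 8 mm thick, its lower edge bevelled, with an upright blue round knob 16 mm across and 22 mm tall on top. The point is on the axis 15 mm above the underside; z points up out of the knob. About 0.07 kg.
- lid7_c (a point): A white bowl lid, lying on the worktop beyond the tin (may be absent): flat disc 64 mm across and 8 mm thick, its lower edge bevelled, with an upright blue round knob 16 mm across and 22 mm tall on top. The point is on the axis 15 mm above the underside; z points up out of the knob. About 0.07 kg.
- cup1: Bystander, to be left alone: soup cup on its saucer, 124 mm across, 56 mm tall. Origin on its underside.
- cup2: Bystander, to be left alone: soup cup on its saucer, 124 mm across, 56 mm tall. Origin on its underside.
- cup3: Bystander, to be left alone: soup cup on its saucer, 124 mm across, 56 mm tall. Origin on its underside.
- salt: Bystander, to be left alone: salt shaker, 39 mm across, 69 mm tall. Origin on its underside.
- pepper: Bystander, to be left alone: pepper shaker, 39 mm across, 69 mm tall. Origin on its underside.
- spatula: Bystander, to be left alone: spatula lying on the worktop nearest the robot, about 0.25 m long. Origin on its underside.
Things that resemble listed ones, but are neither listed nor needed, are in the scene too. Of the things that look like the part that bears board2_c, the larger one is meant.

How it is judged:
At the end, for the whole second after the job is handed in: Each board upright (0.1 rad) and square (0.12 rad) on the rack base within 30 mm of its middle line, snug between wall and stop: no gap over about 5 mm, row within 8 mm. Each lid flat on the tin floor, knob up, within 75 mm of the tin centre. All at rest (x of board1_c in the frame of rack between -0.03 and 0.03 m and z of board1_c in the frame of rack between 0.052 and 0.064 m and y of each of board1_c, board2_c, board3_c, board4_c in the frame of rack below 0.115 m and y of each of board1_c, board2_c, board3_c, board4_c in the frame of stop_face above 0 m and angle between each of board1_c, board2_c, board3_c, board4_c's own z axis and vertical below 0.1 rad and angle between the y axis of each of board1_c, board2_c, board3_c, board4_c and the y axis of rack, either way round below 0.12 rad and linear speed of each of board1, board2, board3, board4, lid1, lid2, lid3, lid4, lid5, lid6, lid7 below 0.02 m/s and (y of board2_c in the frame of board1_c between -0.025 and 0.025 m or y of board3_c in the frame of board1_c between -0.025 and 0.025 m or y of board4_c in the frame of board1_c between -0.025 and 0.025 m) and y of board2_c in the frame of board1_c between -0.068 and 0.068 m and y of board3_c in the frame of board1_c between -0.068 and 0.068 m and y of board4_c in the frame of board1_c between -0.068 and 0.068 m and x of board2_c in the frame of rack between -0.03 and 0.03 m and z of board2_c in the frame of rack between 0.052 and 0.064 m and (y of board1_c in the frame of board2_c between -0.025 and 0.025 m or y of board3_c in the frame of board2_c between -0.025 and 0.025 m or y of board4_c in the frame of board2_c between -0.025 and 0.025 m) and y of board3_c in the frame of board2_c between -0.068 and 0.068 m and y of board4_c in the frame of board2_c between -0.068 and 0.068 m and x of board3_c in the frame of rack between -0.03 and 0.03 m and z of board3_c in the frame of rack between 0.052 and 0.064 m and (y of board1_c in the frame of board3_c between -0.025 and 0.025 m or y of board2_c in the frame of board3_c between -0.025 and 0.025 m or y of board4_c in the frame of board3_c between -0.025 and 0.025 m) and y of board4_c in the frame of board3_c between -0.068 and 0.068 m and x of board4_c in the frame of rack between -0.03 and 0.03 m and z of board4_c in the frame of rack between 0.052 and 0.064 m and (y of board1_c in the frame of board4_c between -0.025 and 0.025 m or y of board2_c in the frame of board4_c between -0.025 and 0.025 m or y of board3_c in the frame of board4_c between -0.025 and 0.025 m) and y of any of board1_c, board2_c, board3_c, board4_c in the frame of rack above 0.1 m and y of any of board1_c, board2_c, board3_c, board4_c in the frame of stop_face below 0.015 m and velocity of joint stop between -0.01 and 0.01 m/s and horizontal distance between each of lid1_c, lid2_c, lid3_c, lid4_c, lid5_c, lid6_c, lid7_c and tin_in below 0.075 m and z of lid1_c in the frame of tin_in between 0.0115 and 0.0185 m and angle between each of lid1_c, lid2_c, lid3_c, lid4_c, lid5_c, lid6_c, lid7_c's own z axis and vertical below 0.08 rad and z of lid2_c in the frame of tin_in between 0.0115 and 0.0185 m and z of lid3_c in the frame of tin_in between 0.0115 and 0.0185 m and z of lid4_c in the frame of tin_in between 0.0115 and 0.0185 m and z of lid5_c in the frame of tin_in between 0.0115 and 0.0185 m and z of lid6_c in the frame of tin_in between 0.0115 and 0.0185 m and z of lid7_c in the frame of tin_in between 0.0115 and 0.0185 m); the robot touches nothing.
It fails at once if a cup, shaker or the spatula is pushed more than 40 mm aside (distance of any of cup1, cup2, cup3, salt, pepper, spatula from where it was at the start of the episode above 0.04 m).
Of board1, board2, board3, board4 only 3 to 4 are there at a start; the rules pass over those that are not, and their reading is None.
Of lid4, lid5, lid6, lid7 only 2 to 4 are there at a start; the rules pass over those that are not, and their reading is None.
At some moment in a run one of lid4, lid5, lid6, lid7 may be knocked a few centimetres aside while the robot is not near it.
It also fails if it takes over 210 s, if anything falls off the work surface, if the arm or the gripper's body presses on something with over 40 N, if the wrist force passes 120 N, or if a joint passes its speed limit or range.

ROBOT

A 6-joint arm with a two-finger parallel gripper is mounted at the origin on the work surface. World frame = base frame: x ahead of the robot, y to its left, z up, the work surface at z = 0. Lengths are in m, angles in rad, forces in N, time in s.
With the tool pointing down it reaches from about 0.35 to 0.775 m from the base axis. Payload 5.5 kg.
Tool frame: the origin (TCP) lies at the very end of the fingers, on their centre line; the grasp point (between the pads) lies 19 mm behind it; y points along the fingers, x is the direction in which the jaws open and shut, and the axes are right-handed (so a half turn about y gives the same grasp; the last joint's range is limited). The gripper opens to 85 mm and grips with 20 to 120 N. Pads are 22 mm wide; open, the fingers measure 114 mm over their backs; the gripper's body (76 mm by 85 mm) begins 54 mm behind the grasp point. The pads swing forward as they close: fully open they stand 13 mm farther back than shut.
Start: joints at [1.154, 0.313, 0.046, 1.304, 0, 1.431], TCP at [0.157, 0.553, 0.231] pointing down, gripper open.
Joint ranges: [-2.76, 2.76], [-0.86, 1.69], [-1.03, 1.26], [-2.2, 2.34], [-1.47, 1.5], [-3.14, 3.14]. Speed limits (rad/s): [2.57, 2.57, 3.14, 3.14, 3.14, 3.14].

INTERFACE

Orientations are given as [roll, pitch, yaw] about the fixed x, y, z axes, in that order (R = Rz(yaw) Ry(pitch) Rx(roll)).
In Python, from workcell import env, capture gives the robot as it stands. The module is installed in compiled form; this text tells all that it offers.
- The arm moves only by the tool step_arm, never from a script. Its argument "increments" is text: rows parted by semicolons, each of 4 numbers parted by spaces: the shift along the tool's x, y, z in cm, then the turn about the tool's y in degrees. In form: dx dy dz roll; .... A call has 1 to 5 rows; each row shifts and turns the commanded pose from where the row before left it, along the tool's axes as they then stand; what a row does not reach is not made up. A row lasts 1/12 s, in which the tool goes at most 41.7 mm and 7.16 degrees, less where a joint would pass 70% of its speed; a pose out of reach is approached as far as the arm can. A call with a gripper value outside its range is refused whole. "claw" is the finger opening in cm, from 0 to 8.54, set as the call begins (left out, the last holds). The fingers move at their own pace and stop on an object; "force" is the grip in N (left out, the last holds). Time passes only in rows, so rows that do not move let the fingers close. It gives the time, the measured TCP pose, the force and the opening at its end, in the units of the state.
- env.get_obs(): the state, without advancing time (a new reading comes with each control period).
- capture(name): name is "side" or "top"; returns a dict with "image" (480x640x3 uint8, red, green, blue), "vfov" (degrees; the focal length in pixels is half the picture's height over the tangent of half this angle, whatever the lens; pixels are square), "cx", "cy" (the principal point, pixels), "k1" (the pictures are not rectified: a ray, as slopes to the right and down, at radius r is drawn at 1 + k1 r^2 times it, then the intrinsics apply), "eye" and "rotation" of the camera in the world. Camera axes: x right, y down, z forward; pixel columns grow to the right and rows downward; lengths in m; the calibration is good to about 2 mm. A picture is of the moment at which its call begins. There is no depth.
- env.sign_off(): hands the job in, once; it reports no verdict.
The state is a dict: "time_s": time; "joints": joint angles; "qd": joint speeds; "effort": joint torques, N m; "eef_pos": TCP position; "eef_rot": TCP orientation; "ft_force": force on the tool from outside, world axes, zero at the start; "wrist_torque": the same for the moment, N m; "opening": opening from 0.0 (shut) to 1.0 (fully open).
Only numpy, scipy, OpenCV 4.12 (cv2) and the standard library are available. Lean on these libraries where they do the work, as an engineer would, in place of code of your own. Each camera call takes 0.05 s, during which the arm holds its last target.

## Working session

There is one attempt and no reset: what is moved stays moved. The work goes in short steps, Python scripts to look and compute and a tool call to move; the robot and the scene stay as the last step left them, time stands still between calls to the robot, and variables do not carry over. Pictures are saved under pics/ and viewed, and the job is handed in when it is done.

Besides the shell and the picture viewer there is one more tool, called after ">>>" as name(argument=value, ...), one argument or row to a line, values as JSON. step_arm: Moves the arm, as the interface text tells. Its arguments: {"type":"object","properties":{"increments":{"type":"string"},"claw":{"type":"number"},"force":{"type":"number"}},"required":["increments"]}

```bash
mkdir -p pics; ls; python3 - <<'E'
from workcell import env, capture
import cv2
print(env.get_obs())
for n in("side","top"):
    c=capture(n); cv2.imwrite(f"pics/{n}0.png",c["image"][:,:,::-1])
    print(n,{k:v for k,v in c.items() if k!="image"})
E
```

```text
pics
{'time_s': 0.0, 'joints': array([ 1.15441430e+00,  3.14028273e-01,  4.49663668e-02,  1.30362259e+00,
       -9.98169829e-06,  1.43121021e+00]), 'qd': array([-0.00023031,  0.00086757,  0.00095761, -0.00037815, -0.00085751,
        0.00126583]), 'effort': array([-8.76422437e-04, -4.80624032e+01,  2.98536712e+01,  1.93870033e-02,
       -1.79348663e-04, -3.43428087e-05]), 'eef_pos': array([0.1569221 , 0.55262467, 0.23038788]), 'eef_rot': array([-1.5705435 ,  0.00187119,  1.29400066]), 'ft_force': array([-0.00309462, -0.58523837, -0.31043802]), 'wrist_torque': array([-0.00065611, -0.0419219 , -0.00128384]), 'opening': 0.9978600657144485}
side {'vfov': 44.595136724639055, 'cx': 325.64388634187867, 'cy': 233.31234274670646, 'k1': 0.0324108556354635, 'eye': array([-0.15333986, -0.59903949,  1.06202682]), 'rotation': array([-2.38670318,  0.01718966, -0.84840493])}
top {'vfov': 49.63129778349791, 'cx': 319.43640079379816, 'cy': 242.51275026827568, 'k1': -0.04400284723225648, 'eye': array([0.34582893, 0.05635825, 1.50082539]), 'rotation': array([-3.00773441, -0.01293082, -1.58058023])}
```

View pics/side0.png

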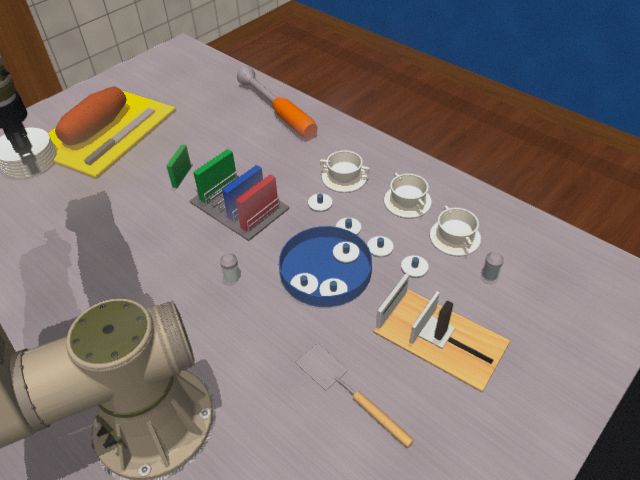

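View pics/top0.png

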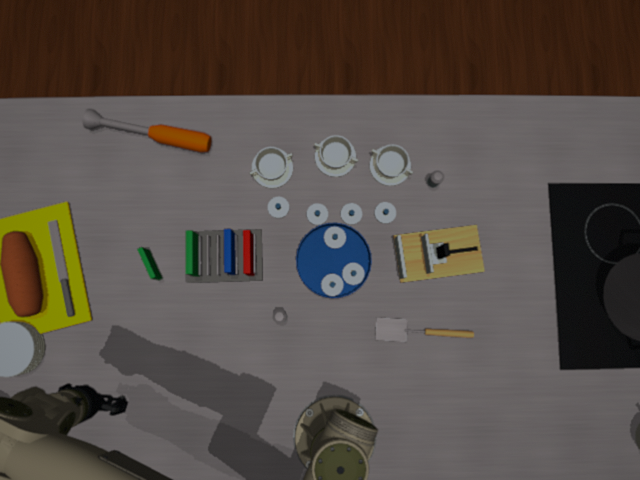

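```bash
cat > h.py <<'E'
from workcell import env, capture
import cv2, numpy as np
from scipy.spatial.transform import Rotation as Rn
class Cam:
    def __init__(s,n):
        c=capture(n); s.n=n; s.img=c["image"][:,:,::-1].copy()
        s.f=240/np.tan(np.radians(c["vfov"]/2)); s.cx,s.cy,s.k=c["cx"],c["cy"],c["k1"]
        s.eye=np.array(c["eye"]); s.R=Rn.from_euler("xyz",c["rotation"]).as_matrix()
    def proj(s,p):
        q=(np.atleast_2d(p)-s.eye)@s.R; u=q[:,:2]/q[:,2:]
        r2=(u**2).sum(1,keepdims=True); u=u*(1+s.k*r2)
        return u*s.f+[s.cx,s.cy]
    def ray(s,px):
        d=(np.array(px,float)-[s.cx,s.cy])/s.f; u=d.copy()
        for _ in range(20): u=d/(1+s.k*(u@u))
        return s.R@np.array([u[0],u[1],1])
    def at(s,px,z):
        d=s.ray(px); return s.eye+d*(z-s.eye[2])/d[2]
    def crop(s,name,x,y,w,h,k):
        im=s.img[y:y+h,x:x+w]; im=cv2.resize(im,None,fx=k,fy=k,interpolation=cv2.INTER_CUBIC)
        for i in range(0,w,20):
            cv2.putText(im,str(x+i),(i*k,10),0,.35,(0,255,255),1); cv2.line(im,(i*k,12),(i*k,18),(0,255,255),1)
        for j in range(0,h,20):
            cv2.putText(im,str(y+j),(0,j*k+4),0,.35,(0,255,255),1)
        cv2.imwrite(f"pics/{name}.png",im)
def tri(c1,p1,c2,p2):
    d1,d2=c1.ray(p1),c2.ray(p2); d1/=np.linalg.norm(d1); d2/=np.linalg.norm(d2)
    A=np.stack([d1,-d2],1); t=np.linalg.lstsq(A,c2.eye-c1.eye,rcond=None)[0]
    a,b=c1.eye+t[0]*d1,c2.eye+t[1]*d2
    return (a+b)/2,np.linalg.norm(a-b)
E
python3 - <<'E'
from h import *
t=Cam("top"); s=Cam("side")
t.crop("t_drain",130,210,150,100,5); t.crop("t_tin",255,185,150,120,5); t.crop("t_rack",380,210,120,90,6)
s.crop("s_drain",160,130,150,120,5); s.crop("s_rack",360,260,160,130,5); s.crop("s_tin",260,180,180,130,4)
# blobs of knobs in top (dark blue small on white)
E
```

```text
(no output)
```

View pics/t_drain.png

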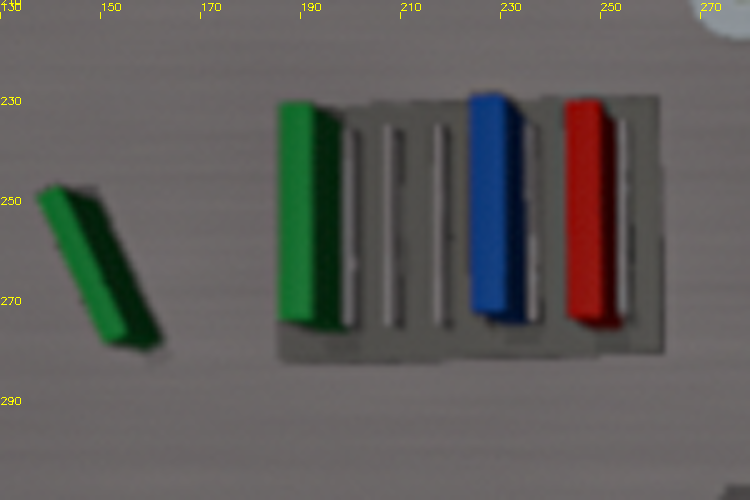

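View pics/t_tin.png

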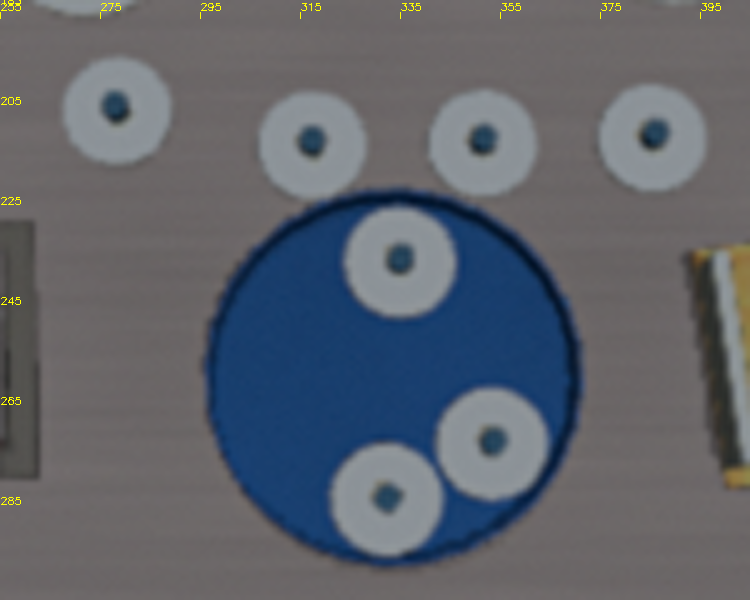

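View pics/t_rack.png

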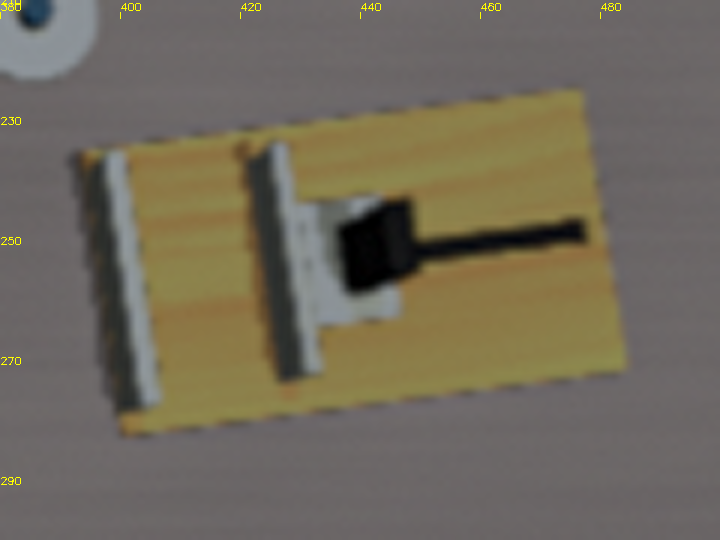

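View pics/s_drain.png

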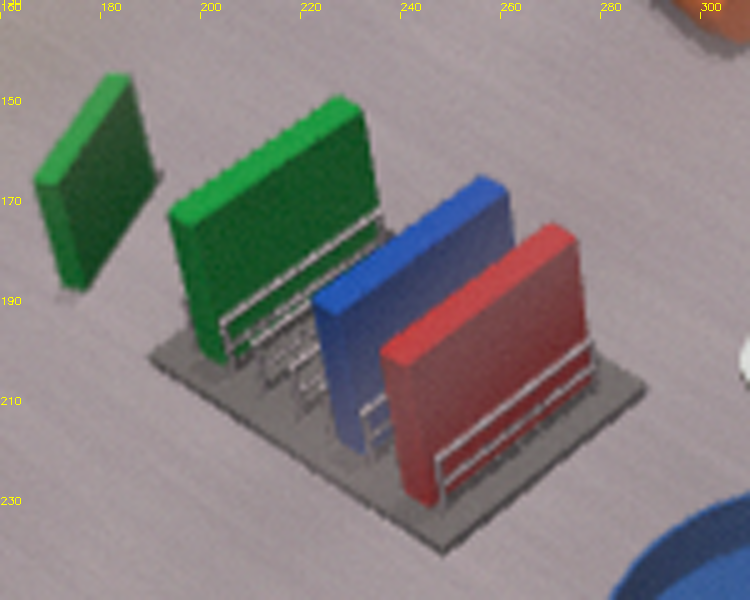

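View pics/s_rack.png

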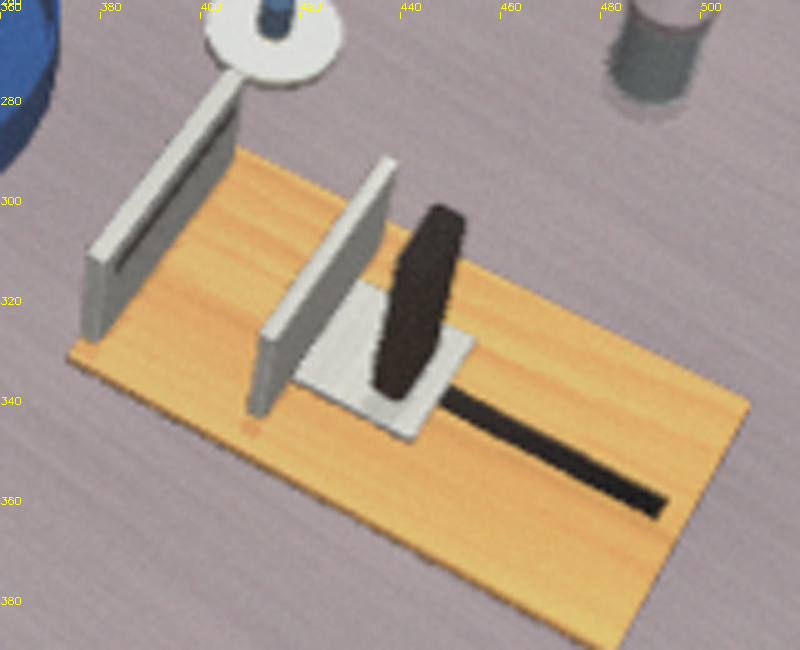

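View pics/s_tin.png

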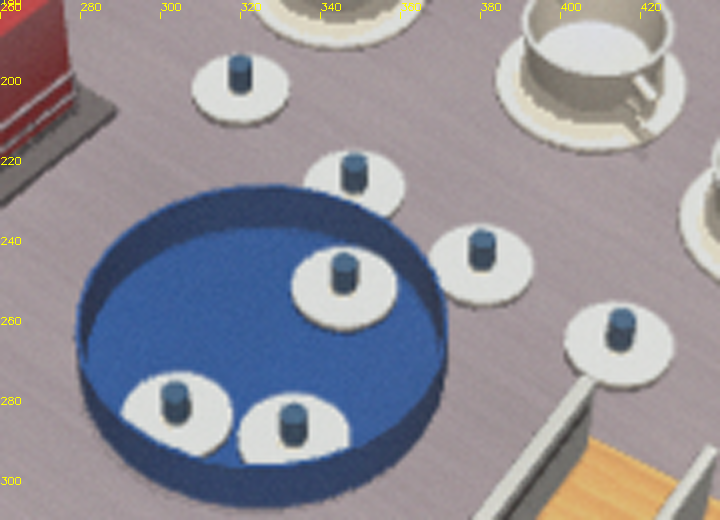

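```bash
python3 - <<'E'
from h import *
np.set_printoptions(precision=4,suppress=True)
t=Cam("top"); s=Cam("side")
T=[(278,206),(317,213),(351.5,212.5),(385.5,211.5)]; S=[(319.5,195),(348,220),(380,239),(415,259)]
for a,b in zip(T,S): print("loose",t.at(a,.030)[:2],s.at(b,.030)[:2])
for a,b in zip([(335,236.5),(353.5,272.5),(332.5,284)],[(345.5,245),(333,283),(303.5,278)]): print("tin",t.at(a,.033)[:2],s.at(b,.033)[:2])
# tin rim outline top, z=.038: left/right/top/bottom
print("tin rim",[t.at(p,.038)[:2] for p in [(296.3,260),(371.3,260),(334,223),(334,298.5)]],[s.at(p,.038)[:2] for p in [(279.5,262),(371.5,265)]])
print("rack top",[t.at(p,.008) for p in [(476,225),(484,271),(401,282),(393,235.5)]])
print("rack side",[s.at(p,.008) for p in [(373.5,331),(510,341),(482,390)]])
print("wall side top in/out",[s.at(p,.070) for p in [(378,311),(408,274)]], "top",[t.at(p,.07) for p in [(398.5,235),(405,278)]])
print("stop top",[t.at(p,.070) for p in [(426.5,234),(433,272)]],"side",[s.at(p,.07) for p in [(412.5,327),(437.5,291.5)]])
print("handle",[t.at(p,.106) for p in [(437,249)]],[s.at(p,.106) for p in [(447,302)]])
for n,P,Q in [("g",[(186.5,230.5),(192,230.5),(187,273.5),(192,273.5)],[(195,172),(199.5,173),(226.5,149),(232,151.5)]),
 ("b",[(224.5,229),(230.5,229),(224.5,272),(230.5,272)],[(223,189.5),(227,191),(255,165.5),(260.5,168)]),
 ("r",[(243.5,230),(249.5,230),(243.5,273),(249.5,273.5)],[(237,200),(241,202),(269.5,175),(274.5,178)])]:
    A=np.array([t.at(p,.108)[:2] for p in P]);B=np.array([s.at(p,.108)[:2] for p in Q]); print(n,A.tolist(),B.tolist(),A.mean(0),B.mean(0))
print("drainer",[t.at(p,.004)[:2] for p in [(186,231),(262,229),(262.5,280.5),(186,282)]])
E
```

```text
loose [0.651  0.1539] [0.655  0.1581]
loose [0.6296 0.0416] [0.6332 0.0441]
loose [ 0.6303 -0.058 ] [ 0.6339 -0.0551]
loose [ 0.6326 -0.1564] [ 0.6365 -0.1552]
tin [ 0.5603 -0.0092] [ 0.5634 -0.0065]
tin [ 0.4568 -0.0603] [ 0.4576 -0.0589]
tin [ 0.4248 -0.0003] [0.4252 0.001 ]
tin rim [array([0.4932, 0.1015]), array([ 0.4914, -0.1111]), array([ 0.5986, -0.0067]), array([ 0.3838, -0.0038])] [array([0.421 , 0.0721]), array([ 0.5513, -0.094 ])]
rack top [array([ 0.5949, -0.4256,  0.008 ]), array([ 0.4593, -0.4424,  0.008 ]), array([ 0.4299, -0.1989,  0.008 ]), array([ 0.5656, -0.1796,  0.008 ])]
rack side [array([ 0.4304, -0.1964,  0.008 ]), array([ 0.597 , -0.4266,  0.008 ]), array([ 0.4614, -0.4413,  0.008 ])]
wall side top in/out [array([ 0.4406, -0.1969,  0.07  ]), array([ 0.5608, -0.1859,  0.07  ])] top [array([ 0.5577, -0.1853,  0.07  ]), array([ 0.4374, -0.1998,  0.07  ])]
stop top [array([ 0.56  , -0.2641,  0.07  ]), array([ 0.4532, -0.2784,  0.07  ])] side [array([ 0.4548, -0.2735,  0.07  ]), array([ 0.5625, -0.2611,  0.07  ])]
handle [array([ 0.5131, -0.2833,  0.106 ])] [array
[... 568 characters left out ...]
2935233]] [[0.4573162366969647, 0.2915591623606707], [0.4599885278646451, 0.2801828924930403], [0.5696645956804305, 0.2971288930934063], [0.5718787798333911, 0.2796062546894442]] [0.5138 0.285 ] [0.5147 0.2871]
r [[0.5691469415792023, 0.24229458931087522], [0.5690162199836551, 0.22600993642807607], [0.45228334608516707, 0.24118410427873566], [0.45080907233601397, 0.22506743457770143]] [[0.45416100320784075, 0.23851484250120747], [0.4556210232181293, 0.2262210309505378], [0.567702560533756, 0.24348687279784076], [0.5677680116325161, 0.22613427640308492]] [0.5103 0.2336] [0.5113 0.2336]
drainer [array([0.5842, 0.424 ]), array([0.5883, 0.2022]), array([0.4382, 0.2001]), array([0.4356, 0.4205])]
```

Candidates for board2 (green): the small slab at top px (148,263), standing free on the table, and the larger slab at (190,252) in the drainer. I choose the larger one in the drainer, and the crop confirms it. The yellow slab at (40,270) is a cutting board, so board1 is absent. Blue is at (227,250), red at (246,252). Seven lids: three are in the tin, and the loose ones are at (278,206), (317,213), (351,212) and (385,211).

Turning the wrist first.

```bash
cat > pl.py <<'E'
import sys,numpy as np
from workcell import env
from scipy.spatial.transform import Rotation as Rn
o=env.get_obs(); p=np.array(o["eef_pos"]); R=Rn.from_euler("xyz",o["eef_rot"]).as_matrix()
yaw=np.degrees(np.arctan2(R[1,0],R[0,0]))
print("t %.2f pos"%o["time_s"],p.round(4),"yaw %.2f"%yaw,"F",np.round(o["ft_force"],1),"open %.3f"%o["opening"], "tilt",R[:,1].round(4))
# args: groups x,y,z,yaw: deltas from previous, in tool cm at the new yaw
for a in sys.argv[1:]:
    x,y,z,w=map(float,a.split(","))
    r=np.radians(w); d=np.array([x,y,z])-p
    L=np.array([np.cos(r)*d[0]+np.sin(r)*d[1],-d[2],-np.sin(r)*d[0]+np.cos(r)*d[1]])*100
    print(a,"turn %.2f"%(yaw-w),"L",L.round(2),"rows>=",int(np.ceil(np.linalg.norm(L)/4.1)))
    p=np.array([x,y,z]); yaw=w
E
python3 pl.py 0.5115,0.2336,0.23,91 0.5115,0.2336,0.076,91
```

```text
t 0.30 pos [0.1571 0.553  0.231 ] yaw 74.14 F [ 0.2  0.2 -0.5] open 0.998 tilt [-2.e-04 -6.e-04 -1.e+00]
0.5115,0.2336,0.23,91 turn -16.86 L [-32.55   0.1  -34.88] rows>= 12
0.5115,0.2336,0.076,91 turn 0.00 L [ 0.  15.4 -0. ] rows>= 4
```

>>> step_arm(
  increments="0 0 0 -6; 0 0 0 -6; 0 0 0 -5",
  claw=4.0,
  force=40,
)

```text
time_s: 0.55
eef_pos: [0.1571, 0.5531, 0.2312]
eef_rot: [-1.571, 0.0, 1.596]
ft_force: [0.4, -0.2, -0.5]
opening: 0.609
```

```bash
python3 pl.py 0.5115,0.2336,0.23,91 0.5115,0.2336,0.076,91
```

```text
t 0.55 pos [0.1571 0.5531 0.2312] yaw 91.43 F [ 0.4 -0.2 -0.5] open 0.609 tilt [-0.e+00 -1.e-04 -1.e+00]
0.5115,0.2336,0.23,91 turn 0.43 L [-32.56   0.12 -34.87] rows>= 12
0.5115,0.2336,0.076,91 turn 0.00 L [ 0.  15.4 -0. ] rows>= 4
```

>>> step_arm(
  increments="-2.7 0 -2.9 0;-2.7 0 -2.9 0;-2.7 0 -2.9 0;-2.7 0 -2.9 0;-2.7 0 -2.9 0",
)

```text
time_s: 0.97
eef_pos: [0.3057, 0.4198, 0.2314]
eef_rot: [-1.571, -0.0, 1.591]
ft_force: [0.8, 0.9, 0.1]
opening: 0.468
```

>>> step_arm(
  increments="-2.7 0 -2.9 0;-2.7 0 -2.9 0;-2.7 0 -2.9 0;-2.7 0 -2.9 0;-2.7 0 -2.9 0",
)

```text
time_s: 1.38
eef_pos: [0.4537, 0.2874, 0.2315]
eef_rot: [-1.571, -0.0, 1.591]
ft_force: [0.7, 0.6, -0.6]
opening: 0.469
```

>>> step_arm(
  increments="-2.7 0 -2.9 0;-2.7 0 -2.9 0;0 0 0 0",
)

```text
time_s: 1.63
eef_pos: [0.5166, 0.2316, 0.2308]
eef_rot: [-1.574, 0.002, 1.584]
ft_force: [0.4, 0.8, 1.0]
opening: 0.467
```

```bash
python3 pl.py 0.5115,0.2336,0.13,91 0.5115,0.2336,0.076,91; python3 - <<'E'
from h import *
t=Cam("top"); s=Cam("side"); t.crop("t1",150,180,160,120,5); s.crop("s1",150,50,200,200,3)
E
```

```text
t 1.63 pos [0.5166 0.2316 0.2308] yaw 90.75 F [0.4 0.8 1. ] open 0.467 tilt [ 0.0028 -0.0015 -1.    ]
0.5115,0.2336,0.13,91 turn -0.25 L [ 0.21 10.08  0.51] rows>= 3
0.5115,0.2336,0.076,91 turn 0.00 L [ 0.   5.4 -0. ] rows>= 2
```

View pics/t1.png

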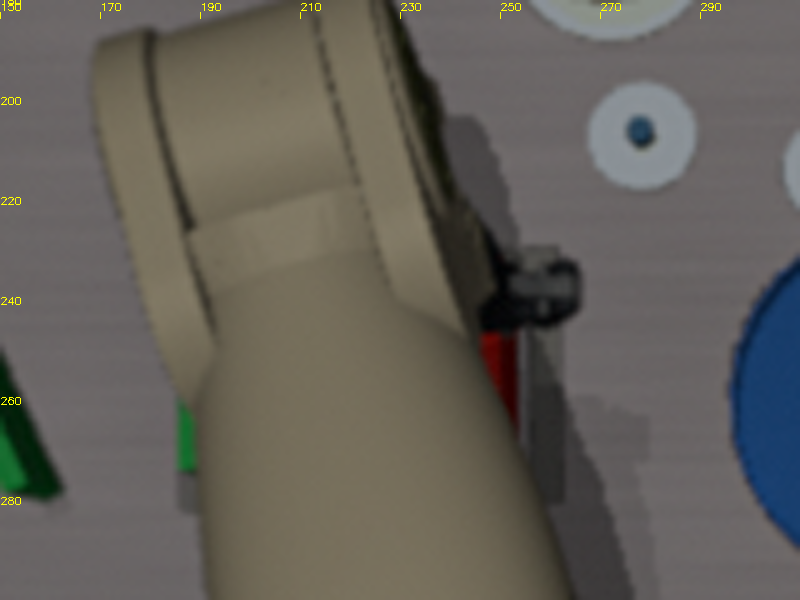

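View pics/s1.png

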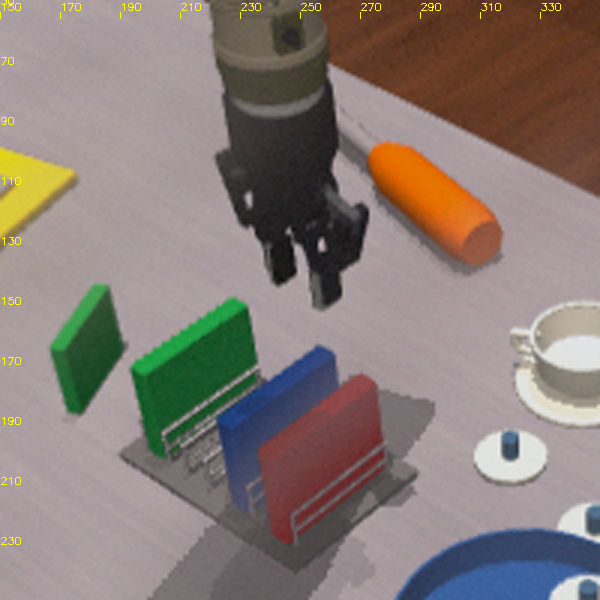

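>>> step_arm(
  increments="0.2 3.4 0.5 -0.3; 0 3.4 0 0; 0 3.3 0 0;0 0 0 0",
)

```text
time_s: 2.07
eef_pos: [0.5007, 0.2377, 0.1241]
eef_rot: [-1.56, 0.003, 1.598]
ft_force: [-1.4, -0.8, -0.6]
opening: 0.468
```

>>> step_arm(
  increments="0 2.7 0 0; 0 2.7 0 0; 0 0 0 0;0 0 0 0",
)

```text
time_s: 2.4
eef_pos: [0.5053, 0.2386, 0.0768]
eef_rot: [-1.569, 0.0, 1.597]
ft_force: [0.1, 0.2, 0.7]
opening: 0.468
```

```bash
python3 pl.py 0.5115,0.2336,0.076,91; python3 - <<'E'
from h import *
s=Cam("side"); s.crop("s2",190,100,120,150,4)
E
```

```text
t 2.40 pos [0.5053 0.2386 0.0768] yaw 91.51 F [0.1 0.2 0.7] open 0.468 tilt [-2.1e-03 -4.0e-04 -1.0e+00]
0.5115,0.2336,0.076,91 turn 0.51 L [-0.51  0.08 -0.61] rows>= 1
```

View pics/s2.png

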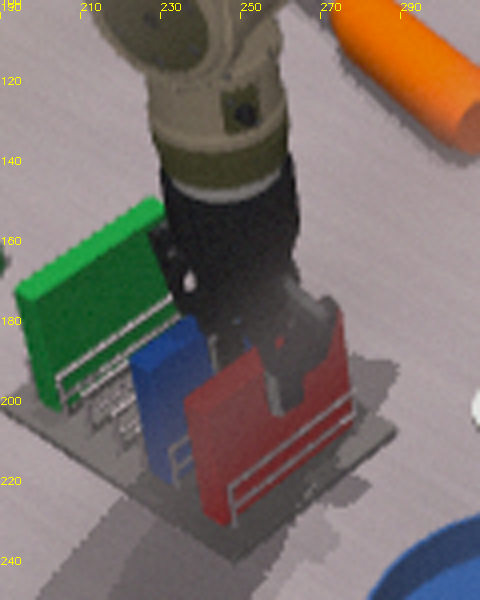

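>>> step_arm(
  increments="-0.5 0 -0.6 0.5; 0 0 0 0; 0 0 0 0",
)

```text
time_s: 2.7
eef_pos: [0.5143, 0.2333, 0.0782]
eef_rot: [-1.574, -0.001, 1.587]
ft_force: [0.4, -0.1, 0.2]
opening: 0.469
```

>>> step_arm(
  increments="0 0 0 0; 0 0 0 0;0 0 0 0;0 0 0 0;0 0 0 0",
  claw=1.0,
  force=40,
)

```text
time_s: 3.12
eef_pos: [0.5132, 0.2339, 0.0772]
eef_rot: [-1.572, -0.001, 1.588]
ft_force: [-1.5, 2.0, 5.8]
opening: 0.227
```

>>> step_arm(
  increments="0 0 0 0; 0 0 0 0;0 0 0 0;0 0 0 0;0 0 0 0",
)

```text
time_s: 3.53
eef_pos: [0.5132, 0.2339, 0.0771]
eef_rot: [-1.572, -0.001, 1.588]
ft_force: [0.3, 2.1, 5.9]
opening: 0.229
```

```bash
python3 pl.py 0.5115,0.2336,0.22,91
```

```text
t 3.53 pos [0.5132 0.2339 0.0771] yaw 90.97 F [0.3 2.1 5.9] open 0.229 tilt [ 0.0015  0.0013 -1.    ]
0.5115,0.2336,0.22,91 turn -0.03 L [ -0.02 -14.29   0.17] rows>= 4
```

>>> step_arm(
  increments="0 -2 0 0; 0 -4 0 0;0 -4 0 0;0 -4 0 0;0 0 0 0",
)

```text
time_s: 3.95
eef_pos: [0.5159, 0.2339, 0.2241]
eef_rot: [-1.582, -0.002, 1.587]
ft_force: [2.1, -0.4, -1.1]
opening: 0.228
```

>>> step_arm(
  increments="-3 0 0 0;-4 0 0 -1;-4 0 0 -1;-4 0 0 -1;-4 0 0 -1",
)

```text
time_s: 4.37
eef_pos: [0.5188, 0.0417, 0.2154]
eef_rot: [-1.569, 0.0, 1.659]
ft_force: [0.8, -0.3, -2.1]
opening: 0.225
```

>>> step_arm(
  increments="-4 0 0 -1;-4 0 0 -1;-4 0 0 0;-4 0 0 0;-4 0 0 0",
)

```text
time_s: 4.78
eef_pos: [0.541, -0.1574, 0.2153]
eef_rot: [-1.569, -0.0, 1.692]
ft_force: [0.8, 0.7, -1.6]
opening: 0.225
```

>>> step_arm(
  increments="-3 0 0 0;-2 0 0 0;0 0 0 0;0 0 0 0;0 0 0 0",
)

```text
time_s: 5.2
eef_pos: [0.5472, -0.2044, 0.2153]
eef_rot: [-1.569, -0.001, 1.692]
ft_force: [0.1, -0.1, -2.3]
opening: 0.231
```

```bash
python3 pl.py 0.5005,-0.2114,0.22,97 0.5005,-0.2114,0.0775,97; python3 - <<'E'
from h import *
t=Cam("top");s=Cam("side"); s.crop("s3",340,180,190,200,3);t.crop("t3",330,180,160,120,5)
E
```

```text
t 5.20 pos [ 0.5472 -0.2044  0.2153] yaw 96.93 F [ 0.1 -0.1 -2.3] open 0.231 tilt [-0.002   0.0013 -1.    ]
0.5005,-0.2114,0.22,97 turn -0.07 L [-0.12 -0.47  4.72] rows>= 2
0.5005,-0.2114,0.0775,97 turn 0.00 L [ 0.   14.25 -0.  ] rows>= 4
```

View pics/s3.png

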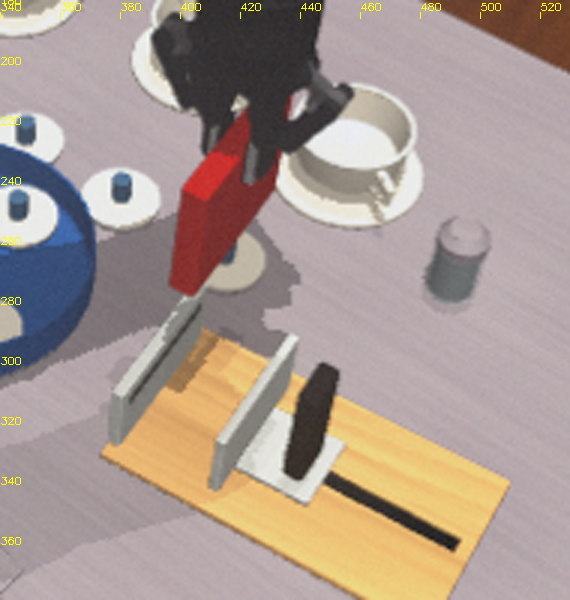

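View pics/t3.png

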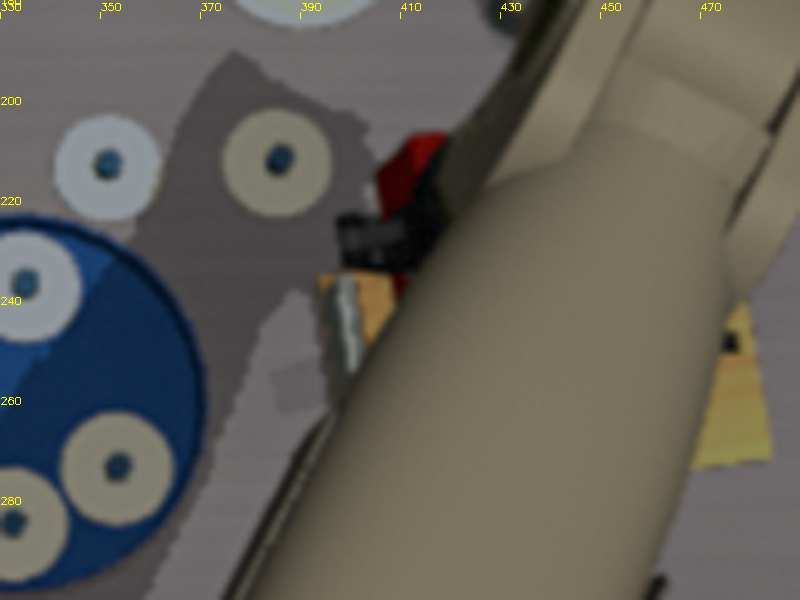

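>>> step_arm(
  increments="-0.1 0 2.4 0;0 0 2.3 0;0 3 0 0;0 3 0 0;0 0 0 0",
)

```text
time_s: 5.72
eef_pos: [0.498, -0.2086, 0.1515]
eef_rot: [-1.564, -0.005, 1.693]
ft_force: [-1.2, 0.5, -3.2]
opening: 0.227
```

>>> step_arm(
  increments="0 0 0 0;0 0 0 0;0 0 0 0",
)

```text
time_s: 5.97
eef_pos: [0.5029, -0.2119, 0.1583]
eef_rot: [-1.573, 0.002, 1.693]
ft_force: [-0.4, -0.7, -0.9]
opening: 0.23
```

```bash
python3 pl.py 0.5005,-0.2114,0.0775,97; python3 - <<'E'
from h import *
s=Cam("side"); s.crop("s4",350,200,150,150,4)
E
```

```text
t 5.97 pos [ 0.5029 -0.2119  0.1583] yaw 97.00 F [-0.4 -0.7 -0.9] open 0.230 tilt [ 0.0028 -0.0016 -1.    ]
0.5005,-0.2114,0.0775,97 turn -0.00 L [0.08 8.08 0.24] rows>= 2
```

View pics/s4.png

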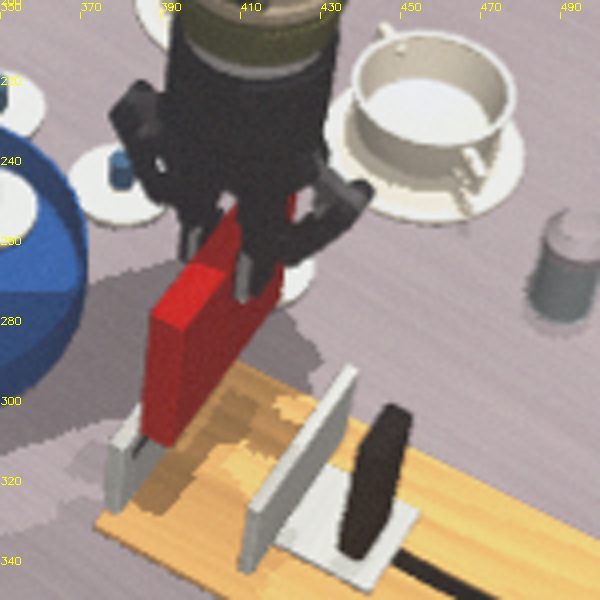

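```bash
python3 - <<'E'
from h import *
s=Cam("side")
y=np.array([-.122,.9925]);x=np.array([.9925,.122]);c=np.array([.5015,-.2119])
for z in (.0895,.1895):
  for sy in(1,-1): print(z,sy,s.proj(np.r_[c-.06*x+sy*.01*y,z]).round(1))
w=np.array([.499,-.199])
print("wall inner top near end", s.proj(np.r_[w-.06*x,.07]),s.proj(np.r_[w+.06*x,.07]),s.proj(np.r_[w-.06*x,.008]))
E
```

```text
0.0895 1 [[383.3 308.6]]
0.0895 -1 [[391.9 313.1]]
0.1895 1 [[386.2 277.5]]
0.1895 -1 [[395.3 282.1]]
wall inner top near end [[381.28462684 313.82295728]] [[409.57455928 275.96072753]] [[379.7876941  330.86017861]]
```

>>> step_arm(
  increments="0.1 3 0.2 0;0 3 0 0;0 1.5 0 0;0 0.5 0 0;0 0 0 0",
)

```text
time_s: 6.48
eef_pos: [0.4995, -0.2108, 0.0774]
eef_rot: [-1.571, -0.0, 1.692]
ft_force: [0.1, 0.2, -2.5]
opening: 0.224
```

>>> step_arm(
  increments="0 0 0 0;0 0 0 0;0 0 0 0",
)

```text
time_s: 6.73
eef_pos: [0.5004, -0.2114, 0.0771]
eef_rot: [-1.573, 0.001, 1.692]
ft_force: [1.1, -0.1, 0.7]
opening: 0.225
```

```bash
python3 pl.py 0.5005,-0.2114,0.0775,97; python3 - <<'E'
from h import *
s=Cam("side"); s.crop("s5",350,200,150,150,4)
E
```

```text
t 6.73 pos [ 0.5004 -0.2114  0.0771] yaw 96.94 F [ 1.1 -0.1  0.7] open 0.225 tilt [ 1.8e-03 -9.0e-04 -1.0e+00]
0.5005,-0.2114,0.0775,97 turn -0.06 L [ 0.   -0.04 -0.01] rows>= 1
```

View pics/s5.png

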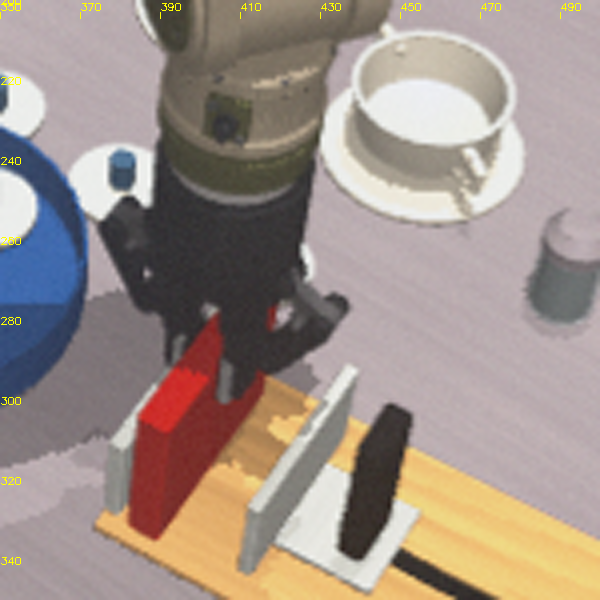

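>>> step_arm(
  increments="0 0 0 0;0 0 0 0;0 0 0 0",
  claw=3.0,
)

```text
time_s: 7.03
eef_pos: [0.4995, -0.211, 0.0764]
eef_rot: [-1.571, 0.0, 1.692]
ft_force: [0.7, 0.1, 0.8]
opening: 0.349
```

>>> step_arm(
  increments="0 -2 0 0;0 -4 0 0;0 -3 0 0;0 0 0 0;0 0 0 0",
)

```text
time_s: 7.45
eef_pos: [0.5008, -0.2118, 0.1684]
eef_rot: [-1.575, 0.003, 1.692]
ft_force: [-0.4, -0.6, -0.3]
opening: 0.353
```

>>> step_arm(
  increments="-3.5 0 0 0;-3.5 0 0 0;-3.4 0 0 0;0 0 0 0;0 0 0 0",
)

```text
time_s: 7.87
eef_pos: [0.5111, -0.3152, 0.164]
eef_rot: [-1.569, -0.002, 1.689]
ft_force: [0.2, -0.1, -0.2]
opening: 0.356
```

```bash
python3 pl.py 0.513,-0.314,0.125,97 0.513,-0.314,0.069,97; python3 - <<'E'
from h import *
s=Cam("side"); s.crop("s6",350,200,150,150,4);t=Cam("top"); t.crop("t6",370,180,160,120,5)
E
```

```text
t 7.87 pos [ 0.5111 -0.3152  0.164 ] yaw 96.79 F [ 0.2 -0.1 -0.2] open 0.356 tilt [-0.0023  0.0022 -1.    ]
0.513,-0.314,0.125,97 turn -0.21 L [ 0.1   3.9  -0.21] rows>= 1
0.513,-0.314,0.069,97 turn 0.00 L [ 0.   5.6 -0. ] rows>= 2
```

View pics/s6.png

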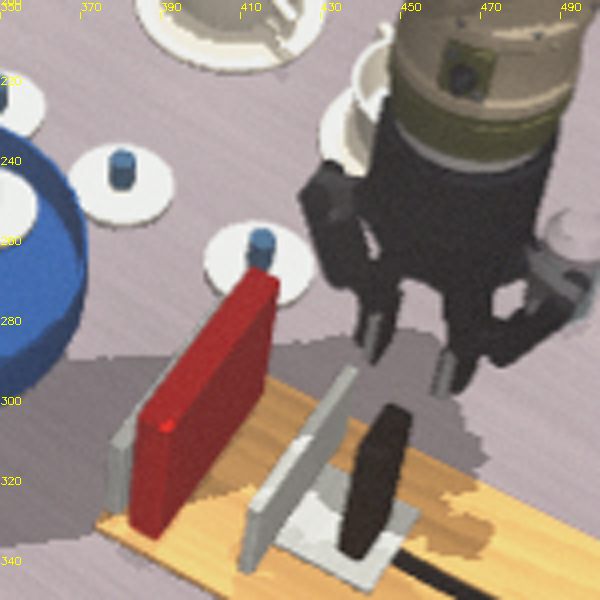

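View pics/t6.png

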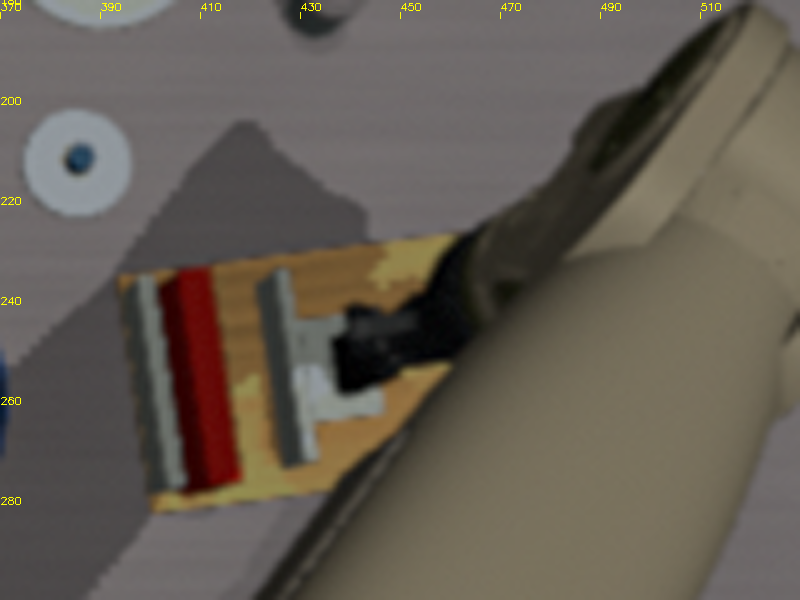

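```bash
python3 - <<'E'
from h import *
s=Cam("side")
y=np.array([-.122,.9925]);x=np.array([.9925,.122]);c=np.array([.513,-.314])
for sx,sy in [(1,1),(1,-1),(-1,-1),(-1,1)]: print(sx,sy,s.proj(np.r_[c+sx*.018*x+sy*.008*y,.106]).round(1),s.proj(np.r_[c+sx*.018*x+sy*.008*y,.012]).round(1))
s.crop("s7",425,280,50,75,10)
E
```

```text
1 1 [[448.4 301.4]] [[442.5 328. ]]
1 -1 [[455.7 305. ]] [[449.3 331.5]]
-1 -1 [[447.6 317.4]] [[441.6 343.6]]
-1 1 [[440.2 313.6]] [[434.7 340. ]]
```

View pics/s7.png

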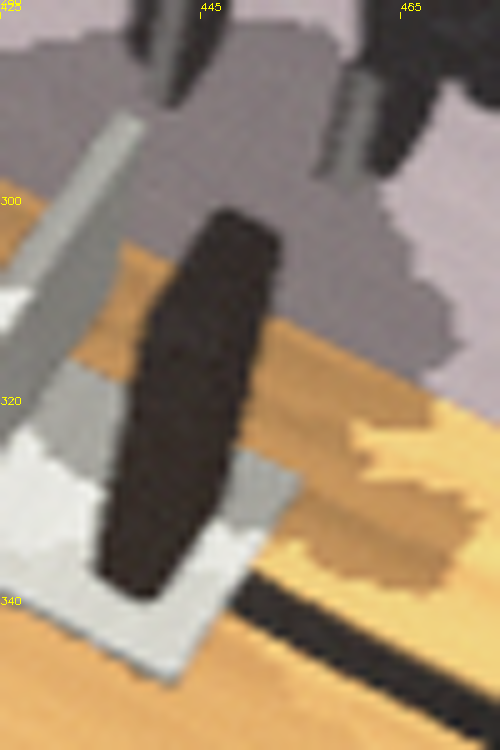

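>>> step_arm(
  increments="0.3 3 -0.2 -0.2;0 3 0 0;0 2 0 0;0 1.5 0 0;0 0 0 0",
)

```text
time_s: 8.43
eef_pos: [0.5112, -0.3075, 0.0675]
eef_rot: [-1.566, -0.005, 1.697]
ft_force: [0.3, 0.7, -1.1]
opening: 0.35
```

>>> step_arm(
  increments="0 0 0 0;0 0 0 0",
)

```text
time_s: 8.6
eef_pos: [0.5142, -0.3106, 0.0724]
eef_rot: [-1.572, 0.001, 1.696]
ft_force: [0.2, -0.5, 0.6]
opening: 0.354
```

>>> step_arm(
  increments="0 0 0 0;0 0 0 0;0 0 0 0;0 0 0 0",
  claw=0.6,
)

```text
time_s: 8.93
eef_pos: [0.5146, -0.3113, 0.0731]
eef_rot: [-1.573, 0.001, 1.695]
ft_force: [-0.1, 2.2, 5.9]
opening: 0.182
```

```bash
python3 pl.py 0.513,-0.314,0.125,97; python3 - <<'E'
from h import *
s=Cam("side"); s.crop("s8",350,200,150,150,4)
E
```

```text
t 8.93 pos [ 0.5146 -0.3113  0.0731] yaw 97.14 F [-0.1  2.2  5.9] open 0.182 tilt [ 0.0026 -0.0011 -1.    ]
0.513,-0.314,0.125,97 turn 0.14 L [-0.25 -5.19  0.19] rows>= 2
```

View pics/s8.png

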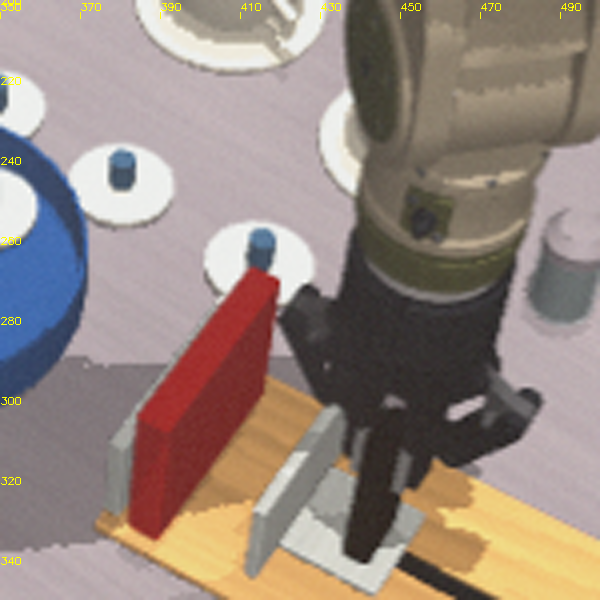

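>>> step_arm(
  increments="-1 0 0 0;-1.5 0 0 0;-1.5 0 0 0;-1.5 0 0 0;-1.5 0 0 0",
)

```text
time_s: 9.4
eef_pos: [0.523, -0.3809, 0.0731]
eef_rot: [-1.573, 0.001, 1.696]
ft_force: [-0.8, 3.1, 6.6]
opening: 0.178
```

>>> step_arm(
  increments="-1 0 0 0;0 0 0 0;0 0 0 0",
)

```text
time_s: 9.65
eef_pos: [0.5244, -0.3928, 0.0731]
eef_rot: [-1.573, 0.004, 1.694]
ft_force: [-0.1, -1.7, 4.4]
opening: 0.178
```

>>> step_arm(
  increments="0 0 0 0;0 0 0 0;0 0 0 0",
  claw=3.0,
)

```text
time_s: 9.9
eef_pos: [0.5234, -0.3901, 0.0712]
eef_rot: [-1.571, -0.0, 1.696]
ft_force: [0.1, 0.5, 1.2]
opening: 0.347
```

>>> step_arm(
  increments="0 -2 0 0;0 -4 0 0;0 -4 0 0;0 -4 0 0;0 0 0 0",
)

```text
time_s: 10.32
eef_pos: [0.5263, -0.3926, 0.2207]
eef_rot: [-1.579, 0.011, 1.696]
ft_force: [1.1, -1.6, 1.2]
opening: 0.352
```

```bash
python3 pl.py 0.514,0.286,0.22,91; python3 - <<'E'
from h import *
s=Cam("side"); s.crop("s9",350,200,160,170,4)
E
```

```text
t 10.32 pos [ 0.5263 -0.3926  0.2207] yaw 97.17 F [ 1.1 -1.6  1.2] open 0.352 tilt [ 0.0098 -0.0094 -0.9999]
0.514,0.286,0.22,91 turn 6.17 L [6.787e+01 7.000e-02 5.000e-02] rows>= 17
```

View pics/s9.png

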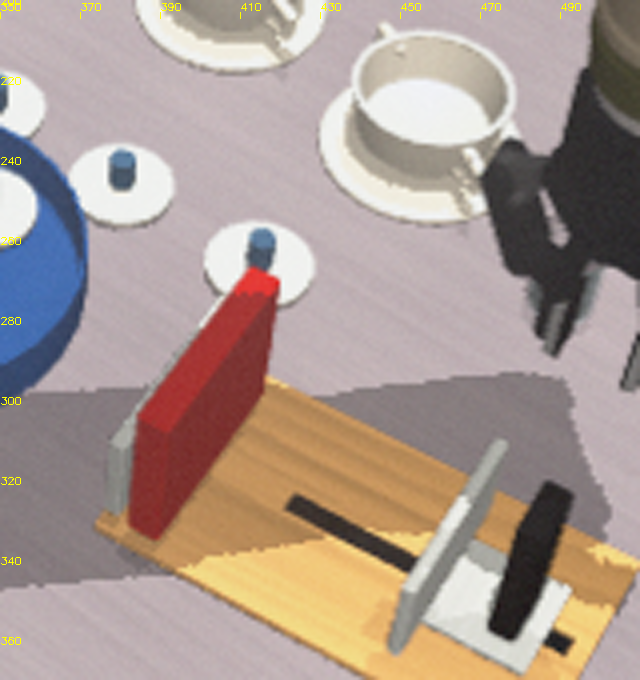

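>>> step_arm(
  increments="0 0 0 6;4 0 0 0;4 0 0 0;4 0 0 0;4 0 0 0",
  claw=4.0,
)

```text
time_s: 10.78
eef_pos: [0.5192, -0.2284, 0.2095]
eef_rot: [-1.569, -0.002, 1.59]
ft_force: [-1.1, -0.0, -0.3]
opening: 0.469
```

>>> step_arm(
  increments="4 0 0 0;4 0 0 0;4 0 0 0;4 0 0 0;4 0 0 0",
)

```text
time_s: 11.2
eef_pos: [0.5151, -0.0283, 0.21]
eef_rot: [-1.569, -0.001, 1.591]
ft_force: [0.1, -0.5, -0.7]
opening: 0.47
```

>>> step_arm(
  increments="4 0 0 0;4 0 0 0;4 0 0 0;4 0 0 0;4 0 0 0",
)

```text
time_s: 11.62
eef_pos: [0.5111, 0.1715, 0.21]
eef_rot: [-1.569, 0.0, 1.591]
ft_force: [0.0, -0.4, -0.6]
opening: 0.47
```

>>> step_arm(
  increments="4 0 0 0;3 0 0 0;0.9 0 0 0;0 0 0 0;0 0 0 0",
)

```text
time_s: 12.03
eef_pos: [0.5101, 0.2483, 0.2102]
eef_rot: [-1.569, 0.001, 1.592]
ft_force: [-0.1, 0.8, 0.3]
opening: 0.469
```

>>> step_arm(
  increments="0 0 0 0",
)

```text
time_s: 12.12
eef_pos: [0.5105, 0.2472, 0.2107]
eef_rot: [-1.57, 0.001, 1.59]
ft_force: [-0.3, -0.5, -0.1]
opening: 0.467
```

```bash
python3 pl.py 0.514,0.286,0.13,91 0.514,0.286,0.076,91
```

```text
t 12.12 pos [0.5105 0.2472 0.2107] yaw 91.08 F [-0.3 -0.5 -0.1] open 0.467 tilt [-1.2e-03 -9.0e-04 -1.0e+00]
0.514,0.286,0.13,91 turn 0.08 L [ 3.87  8.07 -0.41] rows>= 3
0.514,0.286,0.076,91 turn 0.00 L [ 0.   5.4 -0. ] rows>= 2
```

>>> step_arm(
  increments="2.4 0 -0.4 0;1.5 3 0 0;0 3 0 0;0 2 0 0;0 0 0 0",
)

```text
time_s: 12.53
eef_pos: [0.5113, 0.2847, 0.1265]
eef_rot: [-1.563, 0.003, 1.588]
ft_force: [-1.0, -0.2, -0.1]
opening: 0.467
```

>>> step_arm(
  increments="0 0 0 0;0 0 0 0",
)

```text
time_s: 12.7
eef_pos: [0.5151, 0.2867, 0.1327]
eef_rot: [-1.572, -0.001, 1.589]
ft_force: [0.1, 1.4, -0.0]
opening: 0.465
```

```bash
python3 pl.py 0.514,0.286,0.076,91
```

```text
t 12.70 pos [0.5151 0.2867 0.1327] yaw 91.03 F [ 0.1  1.4 -0. ] open 0.465 tilt [ 1.5e-03  5.0e-04 -1.0e+00]
0.514,0.286,0.076,91 turn 0.03 L [-0.06  5.67  0.11] rows>= 2
```

>>> step_arm(
  increments="0 3 0.1 0;0 1.8 0 0;0 0.8 0 0;0 0 0 0;0 0 0 0",
)

```text
time_s: 13.12
eef_pos: [0.514, 0.2876, 0.0767]
eef_rot: [-1.572, -0.001, 1.59]
ft_force: [0.6, -0.3, -0.2]
opening: 0.466
```

>>> step_arm(
  increments="0 0 0 0;0 0 0 0;0 0 0 0;0 0 0 0;0 0 0 0",
  claw=1.0,
)

```text
time_s: 13.53
eef_pos: [0.5145, 0.2882, 0.0772]
eef_rot: [-1.574, -0.001, 1.591]
ft_force: [-0.8, -0.6, 6.7]
opening: 0.229
```

>>> step_arm(
  increments="0 0 0 0;0 0 0 0",
)

```text
time_s: 13.7
eef_pos: [0.5145, 0.2883, 0.0773]
eef_rot: [-1.574, -0.001, 1.591]
ft_force: [0.7, 0.1, 6.3]
opening: 0.234
```

>>> step_arm(
  increments="0 -2 0 0;0 -4 0 0;0 -4 0 0;0 -4 0 0;0 0 0 0",
)

```text
time_s: 14.12
eef_pos: [0.5165, 0.2891, 0.2243]
eef_rot: [-1.583, -0.005, 1.591]
ft_force: [1.7, 0.6, -1.6]
opening: 0.227
```

>>> step_arm(
  increments="-4 0 0 0;-4 0 0 0;-4 0 0 0;-4 0 0 0;-4 0 0 0",
)

```text
time_s: 14.53
eef_pos: [0.5164, 0.0861, 0.2151]
eef_rot: [-1.571, 0.0, 1.592]
ft_force: [0.5, -0.1, -2.0]
opening: 0.227
```

>>> step_arm(
  increments="-4 0 0 0;-4 0 0 0;-4 0 0 0;-4 0 0 0;-4 0 0 0",
)

```text
time_s: 14.95
eef_pos: [0.5204, -0.1141, 0.2151]
eef_rot: [-1.571, -0.0, 1.591]
ft_force: [1.3, 0.6, -2.7]
opening: 0.226
```

>>> step_arm(
  increments="-4 0 0 0;-4 0 0 0;-4 0 0 0;0 0 0 -6;0 0 0 0",
)

```text
time_s: 15.37
eef_pos: [0.5228, -0.2346, 0.2144]
eef_rot: [-1.57, -0.001, 1.694]
ft_force: [-0.4, 0.6, -2.5]
opening: 0.227
```

>>> step_arm(
  increments="0 0 0 0;0 0 0 0",
)

```text
time_s: 15.53
eef_pos: [0.5231, -0.2311, 0.215]
eef_rot: [-1.57, -0.001, 1.694]
ft_force: [0.3, 0.4, -2.7]
opening: 0.23
```

```bash
python3 pl.py 0.5057,-0.2541,0.22,97 0.5057,-0.2541,0.0775,97
```

```text
t 15.53 pos [ 0.5231 -0.2311  0.215 ] yaw 97.08 F [ 0.3  0.4 -2.7] open 0.230 tilt [-8.e-04  9.e-04 -1.e+00]
0.5057,-0.2541,0.22,97 turn 0.08 L [-2.07 -0.5   2.01] rows>= 1
0.5057,-0.2541,0.0775,97 turn 0.00 L [ 0.   14.25 -0.  ] rows>= 4
```

>>> step_arm(
  increments="-2.1 0 2 0;0 3 0 0;0 3 0 0;0 2 0 0;0 0 0 0",
)

```text
time_s: 15.95
eef_pos: [0.5035, -0.2521, 0.1309]
eef_rot: [-1.565, -0.006, 1.696]
ft_force: [-1.8, 0.8, -2.5]
opening: 0.231
```

>>> step_arm(
  increments="0 0 0 0;0 0 0 0",
)

```text
time_s: 16.12
eef_pos: [0.5071, -0.2551, 0.1368]
eef_rot: [-1.572, 0.001, 1.696]
ft_force: [-0.5, 0.2, -3.0]
opening: 0.228
```

```bash
python3 pl.py 0.5057,-0.2541,0.0775,97;python3 - <<'E'
from h import *
s=Cam("side"); s.crop("s10",350,200,160,170,4)
E
```

```text
t 16.12 pos [ 0.5071 -0.2551  0.1368] yaw 97.20 F [-0.5  0.2 -3. ] open 0.228 tilt [ 1.6e-03 -9.0e-04 -1.0e+00]
0.5057,-0.2541,0.0775,97 turn 0.20 L [0.11 5.93 0.13] rows>= 2
```

View pics/s10.png

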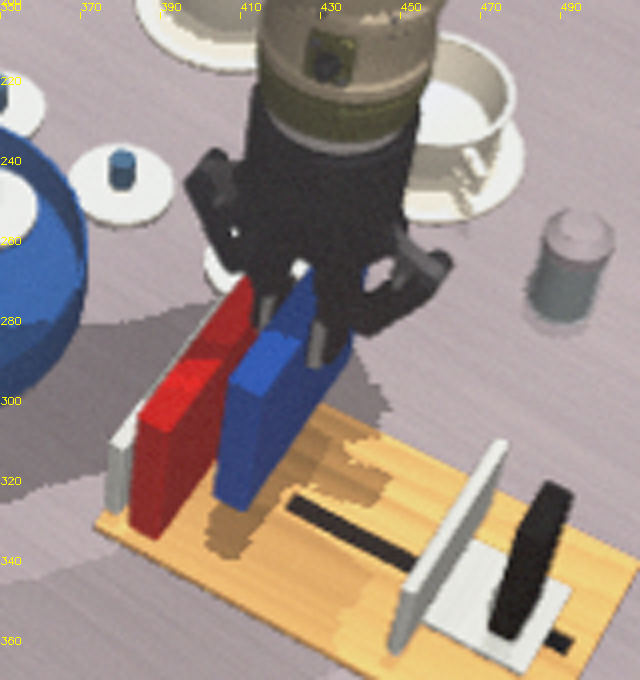

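>>> step_arm(
  increments="0.1 2.5 0.1 0;0 2 0 0;0 1 0 0;0 0.4 0 0;0 0 0 0",
)

```text
time_s: 16.58
eef_pos: [0.5055, -0.2548, 0.0778]
eef_rot: [-1.572, 0.001, 1.696]
ft_force: [-0.3, -0.4, -2.1]
opening: 0.227
```

>>> step_arm(
  increments="0 0 0 0;0 0 0 0;0 0 0 0",
)

```text
time_s: 16.83
eef_pos: [0.5058, -0.2553, 0.0773]
eef_rot: [-1.572, 0.001, 1.695]
ft_force: [-0.9, -0.2, 1.2]
opening: 0.227
```

```bash
python3 pl.py 0.5057,-0.2541,0.0775,97;python3 - <<'E'
from h import *
s=Cam("side"); s.crop("s11",350,200,160,170,4)
E
```

```text
t 16.83 pos [ 0.5058 -0.2553  0.0773] yaw 97.14 F [-0.9 -0.2  1.2] open 0.227 tilt [ 0.0016 -0.0011 -1.    ]
0.5057,-0.2541,0.0775,97 turn 0.14 L [ 0.12 -0.02 -0.  ] rows>= 1
```

View pics/s11.png

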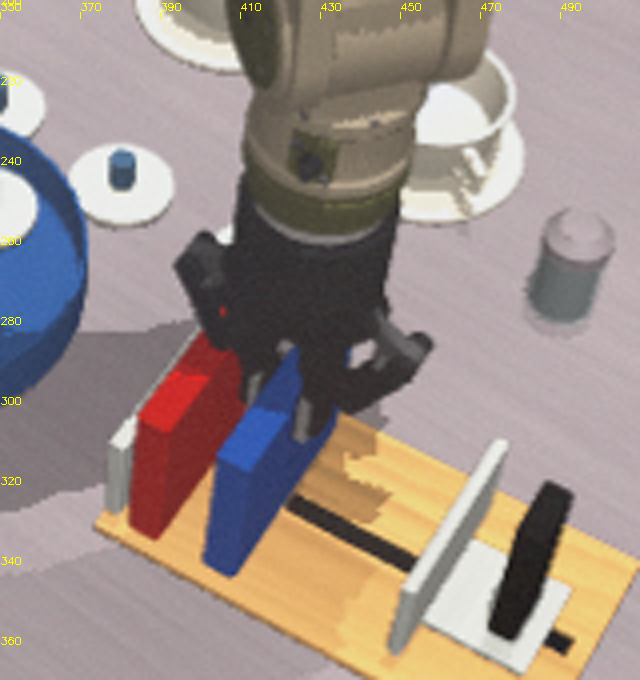

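>>> step_arm(
  increments="0 0 0 0;0 0 0 0;0 0 0 0",
  claw=2.7,
)

```text
time_s: 17.13
eef_pos: [0.5053, -0.2549, 0.0765]
eef_rot: [-1.571, 0.0, 1.695]
ft_force: [0.5, -1.0, -0.2]
opening: 0.314
```

>>> step_arm(
  increments="0 -2 0 0;0 -4 0 0;0 -4 0 0;0 -3.5 0 0;0 0 0 6",
)

```text
time_s: 17.55
eef_pos: [0.5082, -0.2569, 0.2194]
eef_rot: [-1.581, 0.007, 1.59]
ft_force: [1.4, -1.0, 0.1]
opening: 0.314
```

>>> step_arm(
  increments="4 0 0 0;4 0 0 0;4 0 0 0;4 0 0 0;4 0 0 0",
  claw=4.0,
)

```text
time_s: 17.97
eef_pos: [0.5007, -0.0533, 0.2115]
eef_rot: [-1.571, -0.0, 1.59]
ft_force: [0.2, -0.1, 0.1]
opening: 0.467
```

>>> step_arm(
  increments="4 0 0 0;4 0 0 0;4 0 0 0;4 0 0 0;4 0 0 0",
)

```text
time_s: 18.38
eef_pos: [0.4967, 0.1471, 0.2116]
eef_rot: [-1.572, -0.0, 1.591]
ft_force: [0.7, 0.5, -0.2]
opening: 0.467
```

>>> step_arm(
  increments="4 0 0 0;4 0 0 0;4 0 0 0;4 0 0 0;4 0 0 0",
)

```text
time_s: 18.8
eef_pos: [0.4927, 0.3472, 0.2115]
eef_rot: [-1.571, -0.0, 1.591]
ft_force: [-0.0, 0.3, -0.6]
opening: 0.468
```

>>> step_arm(
  increments="4 0 -0.6 0;0 0 0 0;0 0 0 0;0 0 0 0",
)

```text
time_s: 19.13
eef_pos: [0.4979, 0.3851, 0.2108]
eef_rot: [-1.57, 0.001, 1.591]
ft_force: [0.3, -0.2, -0.2]
opening: 0.468
```

```bash
python3 pl.py 0.512,0.389,0.13,91 0.512,0.389,0.076,91; python3 - <<'E'
from h import *
s=Cam("side"); s.crop("s12",350,230,160,140,4)
E
```

```text
t 19.13 pos [0.4979 0.3851 0.2108] yaw 91.18 F [ 0.3 -0.2 -0.2] open 0.468 tilt [-8.e-04 -8.e-04 -1.e+00]
0.512,0.389,0.13,91 turn 0.18 L [ 0.36  8.08 -1.41] rows>= 3
0.512,0.389,0.076,91 turn 0.00 L [ 0.   5.4 -0. ] rows>= 2
```

View pics/s12.png

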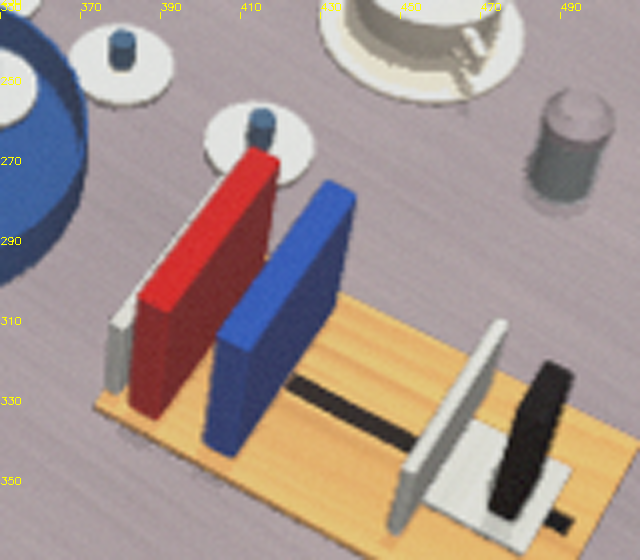

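Both boards stand upright. Next, the green one.

>>> step_arm(
  increments="0.4 0 -1.4 0;0 3 0 0;0 3 0 0;0 2 0 0;0 0 0 0",
)

```text
time_s: 19.6
eef_pos: [0.5099, 0.3861, 0.1268]
eef_rot: [-1.564, 0.004, 1.588]
ft_force: [-0.1, -0.3, -0.9]
opening: 0.47
```

>>> step_arm(
  increments="0 0 0 0;0 0 0 0",
)

```text
time_s: 19.77
eef_pos: [0.5132, 0.3889, 0.1332]
eef_rot: [-1.573, -0.001, 1.589]
ft_force: [0.1, 0.0, 0.6]
opening: 0.471
```

```bash
python3 pl.py 0.512,0.389,0.076,91;python3 - <<'E'
from h import *
s=Cam("side"); s.crop("s13",160,80,120,130,5)
E
```

```text
t 19.77 pos [0.5132 0.3889 0.1332] yaw 91.06 F [0.1 0.  0.6] open 0.471 tilt [ 0.0019  0.001  -1.    ]
0.512,0.389,0.076,91 turn 0.06 L [0.01 5.72 0.12] rows>= 2
```

View pics/s13.png

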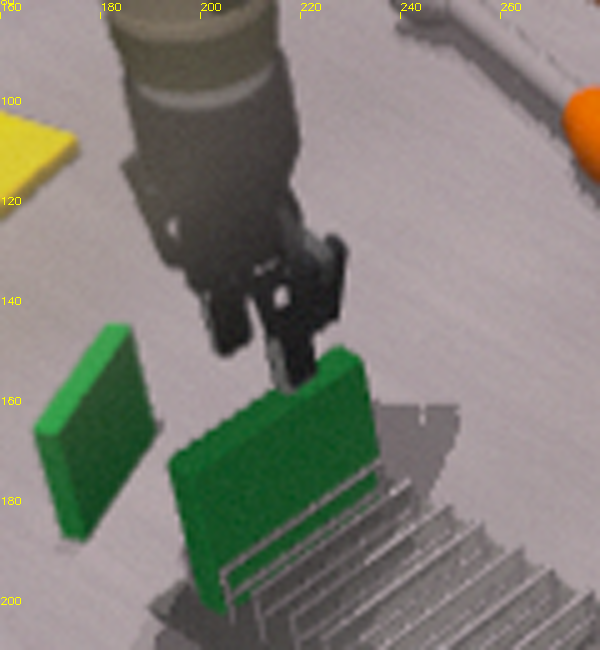

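>>> step_arm(
  increments="0 3 0.1 0;0 1.8 0 0;0 0.9 0 0;0 0 0 0;0 0 0 0",
)

```text
time_s: 20.23
eef_pos: [0.5118, 0.3897, 0.0755]
eef_rot: [-1.572, -0.001, 1.591]
ft_force: [-0.3, -0.3, 0.6]
opening: 0.465
```

>>> step_arm(
  increments="0 0 0 0;0 0 0 0;0 0 0 0;0 0 0 0;0 0 0 0",
  claw=1.0,
)

```text
time_s: 20.65
eef_pos: [0.5125, 0.3906, 0.0763]
eef_rot: [-1.574, -0.002, 1.591]
ft_force: [-0.3, 1.3, 7.1]
opening: 0.227
```

>>> step_arm(
  increments="0 0 0 0;0 0 0 0",
)

```text
time_s: 20.82
eef_pos: [0.5125, 0.3905, 0.0763]
eef_rot: [-1.574, -0.002, 1.591]
ft_force: [-0.4, 1.7, 5.7]
opening: 0.228
```

>>> step_arm(
  increments="0 -2 0 0;0 -4 0 0;0 -4 0 0;0 -4 0 0;0 0 0 0",
)

```text
time_s: 21.23
eef_pos: [0.5143, 0.3913, 0.2237]
eef_rot: [-1.583, -0.006, 1.591]
ft_force: [1.1, 2.2, -0.8]
opening: 0.226
```

>>> step_arm(
  increments="-4 0 0 0;-4 0 0 0;-4 0 0 0;-4 0 0 0;-4 0 0 0",
)

```text
time_s: 21.65
eef_pos: [0.5145, 0.1878, 0.2139]
eef_rot: [-1.57, 0.0, 1.591]
ft_force: [1.1, -0.8, -2.8]
opening: 0.227
```

>>> step_arm(
  increments="-4 0 0 0;-4 0 0 0;-4 0 0 0;-4 0 0 0;-4 0 0 0",
)

```text
time_s: 22.07
eef_pos: [0.5184, -0.0123, 0.2141]
eef_rot: [-1.57, 0.0, 1.591]
ft_force: [0.5, -0.2, -2.2]
opening: 0.226
```

>>> step_arm(
  increments="-4 0 0 0;-4 0 0 0;-4 0 0 0;-4 0 0 0;-4 0 0 0",
)

```text
time_s: 22.48
eef_pos: [0.5224, -0.2123, 0.214]
eef_rot: [-1.57, -0.0, 1.59]
ft_force: [0.2, 1.1, -0.9]
opening: 0.231
```

>>> step_arm(
  increments="-4 0 0 0;-4 0 0 0;0 0 0 -6;0 0 0 0;0 0 0 0",
)

```text
time_s: 22.9
eef_pos: [0.5241, -0.2903, 0.2136]
eef_rot: [-1.57, -0.002, 1.692]
ft_force: [0.8, 0.1, -2.0]
opening: 0.227
```

>>> step_arm(
  increments="0 0 0 0",
)

```text
time_s: 22.98
eef_pos: [0.5245, -0.2892, 0.214]
eef_rot: [-1.57, -0.001, 1.694]
ft_force: [0.1, 0.2, -1.5]
opening: 0.23
```

```bash
python3 pl.py 0.511,-0.298,0.22,97 0.511,-0.298,0.0775,97
```

```text
t 22.98 pos [ 0.5245 -0.2892  0.214 ] yaw 97.07 F [ 0.1  0.2 -1.5] open 0.230 tilt [-9.e-04  9.e-04 -1.e+00]
0.511,-0.298,0.22,97 turn 0.07 L [-0.71 -0.6   1.44] rows>= 1
0.511,-0.298,0.0775,97 turn 0.00 L [ 0.   14.25 -0.  ] rows>= 4
```

>>> step_arm(
  increments="-0.8 0 1.4 0;0 3 0 0;0 3 0 0;0 1.5 0 0;0 0 0 0",
)

```text
time_s: 23.4
eef_pos: [0.5097, -0.2966, 0.1355]
eef_rot: [-1.566, -0.005, 1.696]
ft_force: [-0.8, 0.6, -1.0]
opening: 0.228
```

>>> step_arm(
  increments="0 0 0 0;0 0 0 0;0 0 0 0",
)

```text
time_s: 23.65
eef_pos: [0.5131, -0.3002, 0.1413]
eef_rot: [-1.573, 0.002, 1.696]
ft_force: [-0.2, -0.1, -1.7]
opening: 0.231
```

```bash
python3 pl.py 0.511,-0.298,0.0767,97;python3 - <<'E'
from h import *
s=Cam("side"); s.crop("s14",350,200,160,170,4)
E
```

```text
t 23.65 pos [ 0.5131 -0.3002  0.1413] yaw 97.17 F [-0.2 -0.1 -1.7] open 0.231 tilt [ 0.0027 -0.002  -1.    ]
0.511,-0.298,0.0767,97 turn 0.17 L [0.25 6.46 0.18] rows>= 2
```

View pics/s14.png

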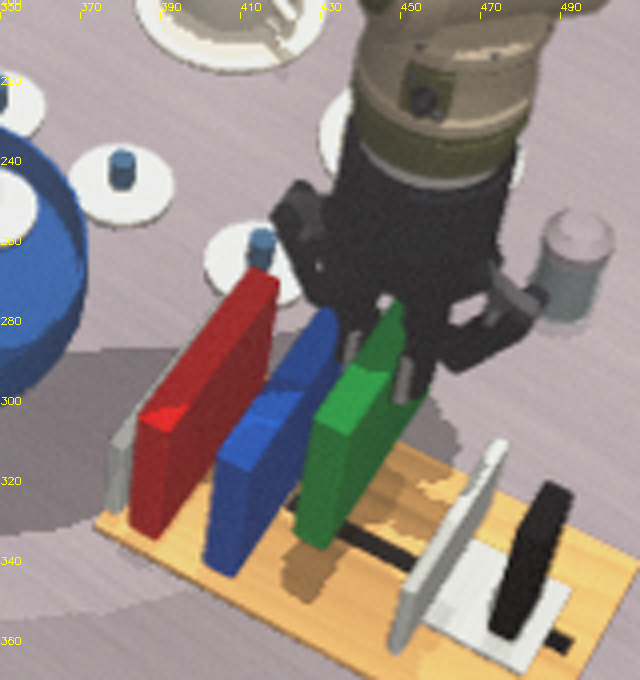

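>>> step_arm(
  increments="0.1 3 0.1 0.1;0 2 0 0;0 1 0 0;0 0.4 0 0;0 0 0 0",
)

```text
time_s: 24.12
eef_pos: [0.5108, -0.2991, 0.0766]
eef_rot: [-1.571, 0.0, 1.694]
ft_force: [0.5, 0.5, -2.1]
opening: 0.229
```

>>> step_arm(
  increments="0 0 0 0;0 0 0 0;0 0 0 0",
)

```text
time_s: 24.37
eef_pos: [0.5115, -0.2998, 0.0763]
eef_rot: [-1.572, 0.001, 1.694]
ft_force: [-1.0, -0.1, 1.6]
opening: 0.229
```

>>> step_arm(
  increments="0 0 0 0;0 0 0 0;0 0 0 0",
  claw=2.7,
)

```text
time_s: 24.62
eef_pos: [0.511, -0.2993, 0.0755]
eef_rot: [-1.571, 0.0, 1.694]
ft_force: [-0.6, -0.4, -0.1]
opening: 0.317
```

>>> step_arm(
  increments="0 -2 0 0;0 -3 0 0;0 -3 0 0;0 0 0 0;0 0 0 0",
)

```text
time_s: 25.03
eef_pos: [0.5121, -0.3002, 0.1576]
eef_rot: [-1.574, 0.003, 1.694]
ft_force: [-0.2, -0.1, -1.1]
opening: 0.319
```

```bash
python3 pl.py 0.5236,-0.390,0.15,97;python3 - <<'E'
from h import *
s=Cam("side"); s.crop("s15",350,200,160,170,4)
E
```

```text
t 25.03 pos [ 0.5121 -0.3002  0.1576] yaw 97.04 F [-0.2 -0.1 -1.1] open 0.319 tilt [ 0.0039 -0.003  -1.    ]
0.5236,-0.390,0.15,97 turn 0.04 L [-9.05  0.76 -0.04] rows>= 3
```

View pics/s15.png

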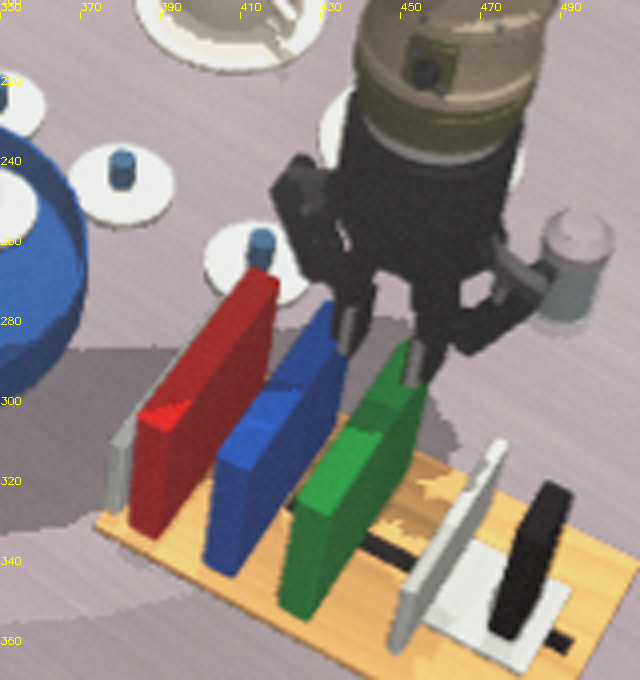

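>>> step_arm(
  increments="-3 0 0 0;-3 0 0 0;-3.1 0 0 0;0 0 0 0;0 0 0 0",
  claw=3.0,
)

```text
time_s: 25.5
eef_pos: [0.521, -0.3903, 0.1528]
eef_rot: [-1.569, -0.003, 1.691]
ft_force: [-0.5, 0.4, -0.1]
opening: 0.352
```

>>> step_arm(
  increments="0 3 0 0;0 3 0 0;0 2 0 0;0 0.5 0 0;0 0 0 0",
)

```text
time_s: 25.92
eef_pos: [0.5203, -0.387, 0.0677]
eef_rot: [-1.567, -0.005, 1.694]
ft_force: [0.0, 0.9, 0.1]
opening: 0.351
```

>>> step_arm(
  increments="0 0 0 0;0 0 0 0",
)

```text
time_s: 26.08
eef_pos: [0.5228, -0.3897, 0.0719]
eef_rot: [-1.572, 0.002, 1.694]
ft_force: [0.1, -0.1, -0.0]
opening: 0.351
```

>>> step_arm(
  increments="0 0 0 0;0 0 0 0;0 0 0 0;0 0 0 0",
  claw=0.6,
)

```text
time_s: 26.42
eef_pos: [0.523, -0.3905, 0.0723]
eef_rot: [-1.573, 0.003, 1.693]
ft_force: [0.7, 0.1, 6.7]
opening: 0.182
```

```bash
python3 pl.py 0.513,-0.314,0.07,97;python3 - <<'E'
from h import *
s=Cam("side"); s.crop("s16",350,200,160,170,4)
E
```

```text
t 26.42 pos [ 0.523  -0.3905  0.0723] yaw 97.03 F [0.7 0.1 6.7] open 0.182 tilt [ 0.0029 -0.0023 -1.    ]
0.513,-0.314,0.07,97 turn 0.03 L [7.71 0.23 0.06] rows>= 2
```

View pics/s16.png

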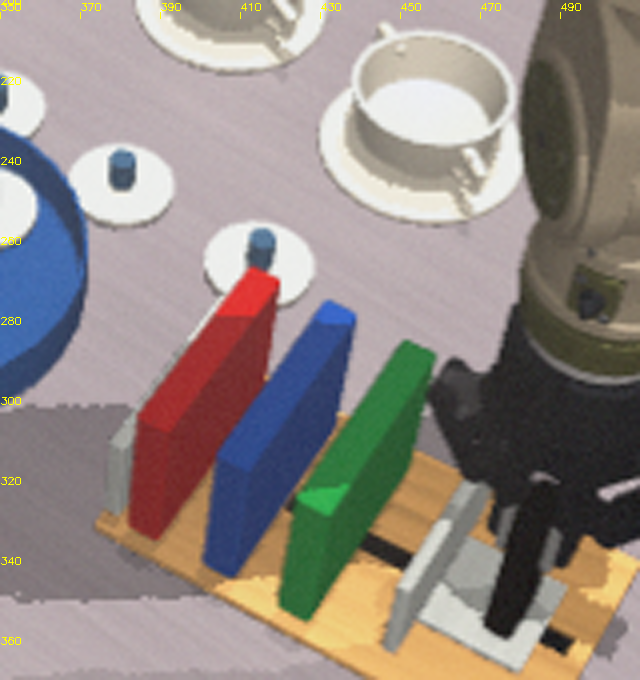

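>>> step_arm(
  increments="0 0 0 0;0 0 0 0;0 -0.7 0 0;0 0 0 0;0 0 0 0",
  claw=2.6,
)

```text
time_s: 26.88
eef_pos: [0.5222, -0.3897, 0.0778]
eef_rot: [-1.571, 0.001, 1.694]
ft_force: [0.4, 0.1, -0.3]
opening: 0.304
```

>>> step_arm(
  increments="0 0 0 0;0 0 0 0;0 0 0 0;0 0 0 0;0 0 0 0",
  claw=0.6,
)

```text
time_s: 27.3
eef_pos: [0.522, -0.3897, 0.0775]
eef_rot: [-1.571, 0.0, 1.694]
ft_force: [-0.2, -0.2, 3.1]
opening: 0.182
```

>>> step_arm(
  increments="0.5 0 0 0;0.8 0 0 0;0.8 0 0 0;0.8 0 0 0;0.8 0 0 0",
)

```text
time_s: 27.72
eef_pos: [0.5175, -0.3521, 0.0775]
eef_rot: [-1.571, 0.001, 1.694]
ft_force: [1.6, -4.5, 1.2]
opening: 0.178
```

>>> step_arm(
  increments="0.5 0 0 0;0.5 0 0 0;0 0 0 0;0 0 0 0",
)

```text
time_s: 28.05
eef_pos: [0.5162, -0.3414, 0.0774]
eef_rot: [-1.571, -0.002, 1.695]
ft_force: [0.4, 2.4, 6.1]
opening: 0.182
```

```bash
python3 pl.py 0.5123,-0.3033,0.079,97;python3 - <<'E'
from h import *
s=Cam("side"); s.crop("s17",350,200,160,170,4)
E
```

```text
t 28.05 pos [ 0.5162 -0.3414  0.0774] yaw 97.10 F [0.4 2.4 6.1] open 0.182 tilt [ 2.e-04  2.e-03 -1.e+00]
0.5123,-0.3033,0.079,97 turn 0.10 L [ 3.83 -0.16 -0.08] rows>= 1
```

View pics/s17.png

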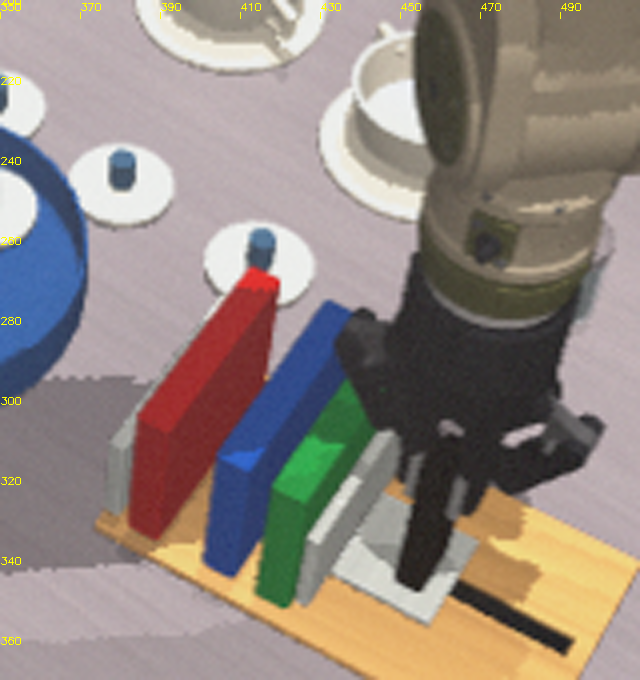

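>>> step_arm(
  increments="0.5 0 0 0;0.5 0 0 0;0.5 0 0 0;0.5 0 0 0;0.5 0 0 0",
)

```text
time_s: 28.52
eef_pos: [0.5134, -0.3186, 0.0775]
eef_rot: [-1.571, 0.002, 1.693]
ft_force: [1.5, -5.1, 2.9]
opening: 0.182
```

>>> step_arm(
  increments="0.4 0 0 0;0.4 0 0 0;0.2 0 0 0;0 0 0 0;0 0 0 0",
)

```text
time_s: 28.93
eef_pos: [0.5121, -0.3079, 0.0775]
eef_rot: [-1.572, -0.0, 1.694]
ft_force: [1.9, -3.5, 3.7]
opening: 0.179
```

```bash
python3 pl.py 0.5115,-0.2985,0.079,97;python3 - <<'E'
from h import *
s=Cam("side"); s.crop("s18",350,200,160,170,4)
E
```

```text
t 28.93 pos [ 0.5121 -0.3079  0.0775] yaw 97.05 F [ 1.9 -3.5  3.7] open 0.179 tilt [ 7.e-04  2.e-04 -1.e+00]
0.5115,-0.2985,0.079,97 turn 0.05 L [ 0.94 -0.15 -0.05] rows>= 1
```

View pics/s18.png

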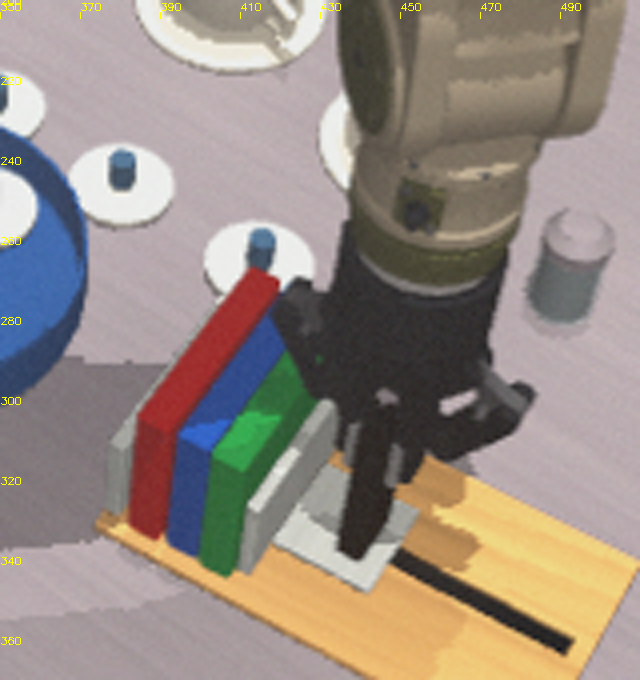

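>>> step_arm(
  increments="0.2 0 0 0;0.2 0 0 0;0 0 0 0;0 0 0 0",
)

```text
time_s: 29.32
eef_pos: [0.5118, -0.3048, 0.0775]
eef_rot: [-1.572, 0.001, 1.693]
ft_force: [2.2, -4.3, 3.9]
opening: 0.177
```

>>> step_arm(
  increments="0.2 0 0 0;0 0 0 0;0 0 0 0",
)

```text
time_s: 29.57
eef_pos: [0.5116, -0.3031, 0.0775]
eef_rot: [-1.571, 0.002, 1.693]
ft_force: [2.2, -5.5, 2.5]
opening: 0.183
```

>>> step_arm(
  increments="0.1 0 0 0;0 0 0 0;0 0 0 0",
)

```text
time_s: 29.82
eef_pos: [0.5115, -0.3023, 0.0775]
eef_rot: [-1.571, 0.002, 1.693]
ft_force: [2.6, -5.3, 3.6]
opening: 0.179
```

```bash
python3 pl.py 0.5115,-0.2985,0.079,97;python3 - <<'E'
from h import *
s=Cam("side"); s.crop("s19",360,250,110,110,6)
E
```

```text
t 29.82 pos [ 0.5115 -0.3023  0.0775] yaw 97.01 F [ 2.6 -5.3  3.6] open 0.179 tilt [ 9.0e-04 -1.9e-03 -1.0e+00]
0.5115,-0.2985,0.079,97 turn 0.01 L [ 0.38 -0.15 -0.05] rows>= 1
```

View pics/s19.png

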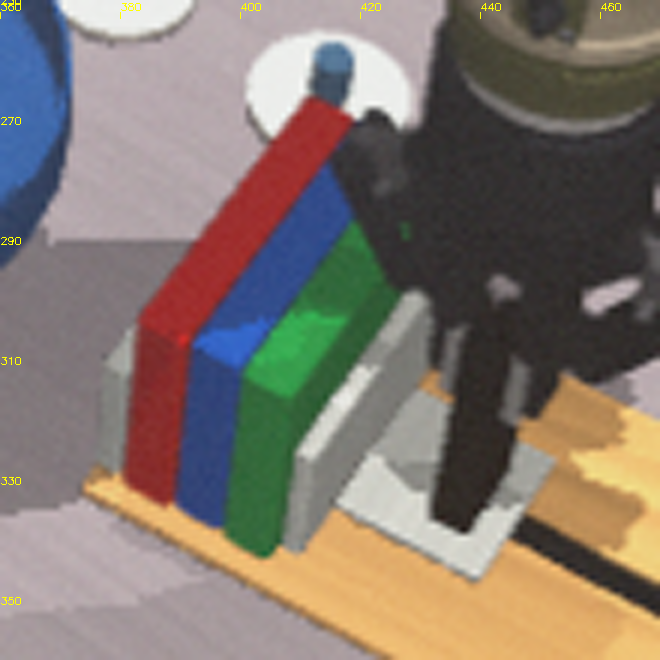

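>>> step_arm(
  increments="0.1 0 0 0;0 0 0 0;0 0 0 0",
)

```text
time_s: 30.12
eef_pos: [0.5114, -0.3014, 0.0775]
eef_rot: [-1.571, 0.002, 1.693]
ft_force: [2.0, -6.6, 2.3]
opening: 0.181
```

>>> step_arm(
  increments="0.1 0 0 0;0 0 0 0;0 0 0 0",
)

```text
time_s: 30.37
eef_pos: [0.5112, -0.3004, 0.0775]
eef_rot: [-1.571, 0.002, 1.693]
ft_force: [3.0, -6.3, 2.9]
opening: 0.175
```

>>> step_arm(
  increments="0.1 0 0 0;0 0 0 0;0 0 0 0",
)

```text
time_s: 30.62
eef_pos: [0.5112, -0.3001, 0.0775]
eef_rot: [-1.571, 0.003, 1.693]
ft_force: [2.6, -7.8, 2.4]
opening: 0.176
```

```bash
python3 pl.py 0.5115,-0.2985,0.079,97
```

```text
t 30.62 pos [ 0.5112 -0.3001  0.0775] yaw 96.99 F [ 2.6 -7.8  2.4] open 0.176 tilt [ 0.0011 -0.0032 -1.    ]
0.5115,-0.2985,0.079,97 turn -0.01 L [ 0.16 -0.15 -0.05] rows>= 1
```

>>> step_arm(
  increments="0.1 0 0 0;0 0 0 0;0 0 0 0",
)

```text
time_s: 30.87
eef_pos: [0.5112, -0.3001, 0.0775]
eef_rot: [-1.571, 0.005, 1.692]
ft_force: [3.2, -12.1, 0.7]
opening: 0.181
```

>>> step_arm(
  increments="0.1 0 0 0;0 0 0 0;0 0 0 0",
)

```text
time_s: 31.12
eef_pos: [0.5112, -0.3001, 0.0775]
eef_rot: [-1.571, 0.007, 1.692]
ft_force: [2.4, -14.8, -1.5]
opening: 0.18
```

```bash
python3 pl.py;python3 - <<'E'
from h import *
s=Cam("side"); s.crop("s20",360,250,110,110,6)
E
```

```text
t 31.12 pos [ 0.5112 -0.3001  0.0775] yaw 96.93 F [  2.4 -14.8  -1.5] open 0.180 tilt [ 0.0014 -0.0065 -1.    ]
```

View pics/s20.png

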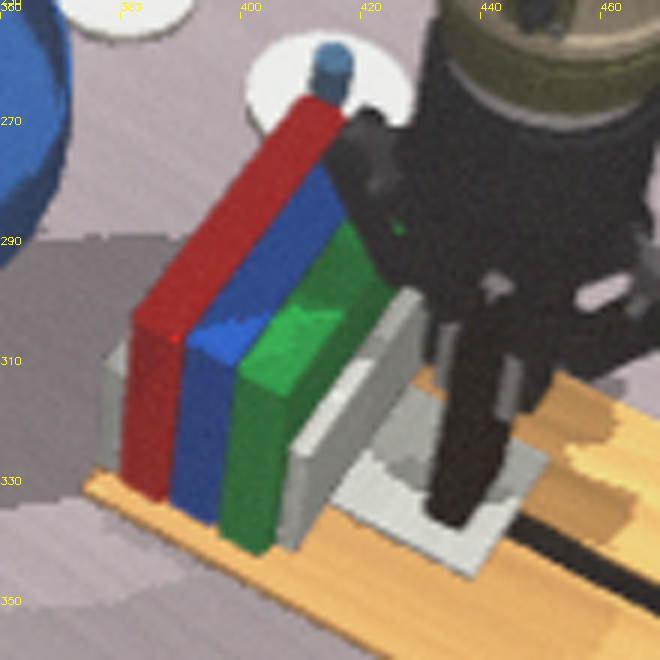

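>>> step_arm(
  increments="-0.2 0 0 0;0 0 0 0",
)

```text
time_s: 31.33
eef_pos: [0.5112, -0.3001, 0.0775]
eef_rot: [-1.572, 0.003, 1.693]
ft_force: [2.4, -6.8, 1.8]
opening: 0.178
```

>>> step_arm(
  increments="0 0 0 0;0 0 0 0;0 0 0 0;0 0 0 0",
  claw=2.6,
)

```text
time_s: 31.67
eef_pos: [0.5097, -0.2969, 0.0763]
eef_rot: [-1.569, -0.003, 1.694]
ft_force: [-0.1, 0.1, -0.3]
opening: 0.304
```

>>> step_arm(
  increments="0 -2 0 0;0 -4 0 0;0 -4 0 0;0 -2 0 0;0 0 0 0",
)

```text
time_s: 32.08
eef_pos: [0.5128, -0.2994, 0.203]
eef_rot: [-1.577, 0.006, 1.694]
ft_force: [0.7, 0.1, -0.3]
opening: 0.303
```

>>> step_arm(
  increments="-4 0 0 0;-4 0 0 0;0 0 0 0;0 0 0 0",
)

```text
time_s: 32.42
eef_pos: [0.5197, -0.3786, 0.1951]
eef_rot: [-1.569, -0.003, 1.691]
ft_force: [-0.2, 0.7, -0.6]
opening: 0.303
```

```bash
python3 pl.py;python3 - <<'E'
from h import *
s=Cam("side"); s.crop("s21",360,250,120,110,6); s.crop("s21b",260,180,180,130,4);t=Cam("top"); t.crop("t21",255,185,150,120,5)
E
```

```text
t 32.42 pos [ 0.5197 -0.3786  0.1951] yaw 96.91 F [-0.2  0.7 -0.6] open 0.303 tilt [-0.002   0.0023 -1.    ]
```

View pics/s21.png

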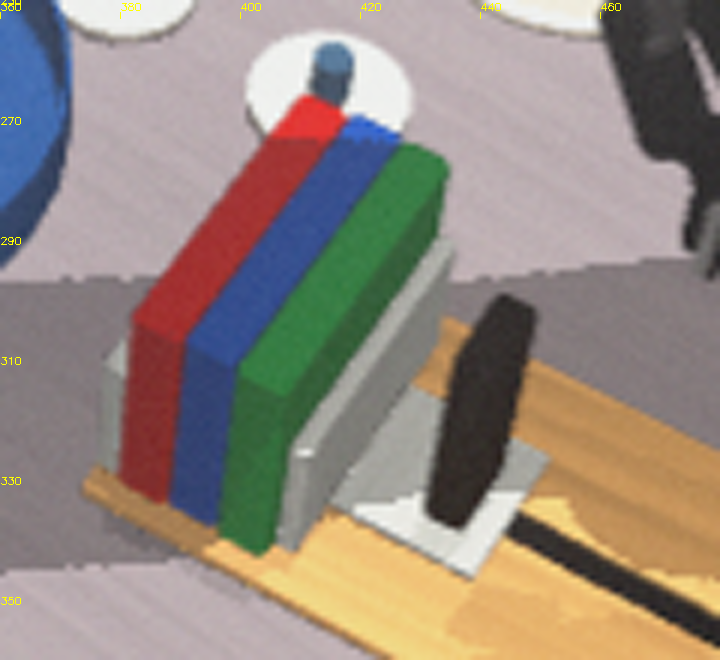

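View pics/t21.png

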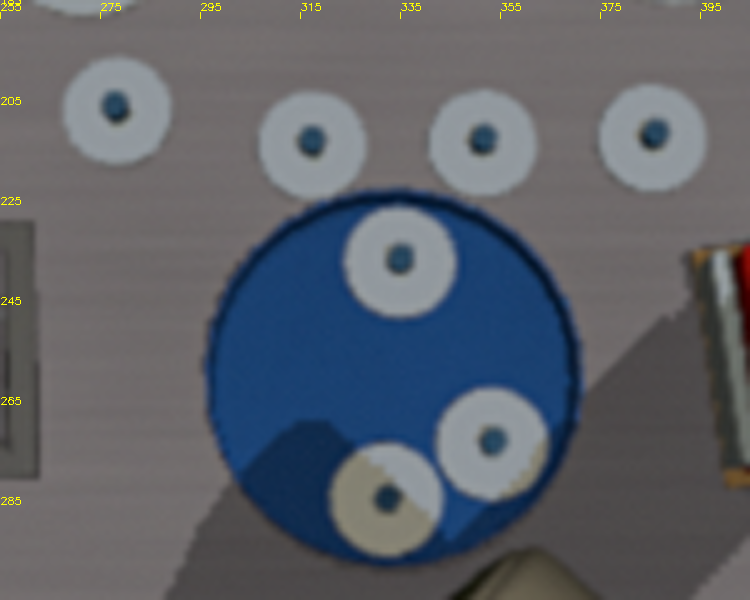

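View pics/s21b.png

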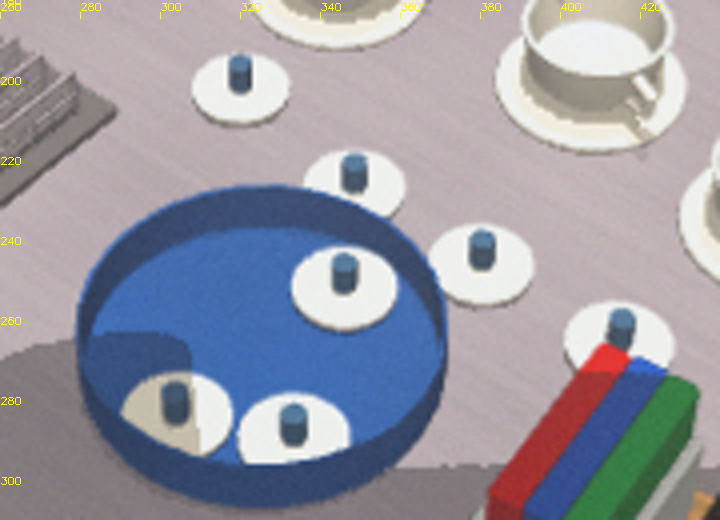

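```bash
cat > lids.py <<'E'
from h import *
np.set_printoptions(precision=4,suppress=True)
def knobs(c,roi,z=.030,show=True):
    x,y,w,h=roi; im=c.img[y:y+h,x:x+w]
    big=cv2.resize(im,None,fx=4,fy=4,interpolation=cv2.INTER_CUBIC); hsv=cv2.cvtColor(big,cv2.COLOR_BGR2HSV)
    m=((hsv[...,1]<60)&(hsv[...,2]>(120 if c.n=="top" else 200))).astype(np.uint8)
    cs,_=cv2.findContours(m,cv2.RETR_EXTERNAL,cv2.CHAIN_APPROX_NONE); out=[]
    for k in cs:
        if cv2.contourArea(k)<2500: continue
        hull=cv2.convexHull(k); P=np.array([c.at(((q[0]+.5)/4-.5+x,(q[1]+.5)/4-.5+y),z)[:2] for q in hull[:,0,:]])
        A=np.c_[2*P,np.ones(len(P))]; s=np.linalg.lstsq(A,(P**2).sum(1),rcond=None)[0]
        out.append((s[:2],np.sqrt(s[2]+s[:2]@s[:2])))
    return out
if __name__=="__main__":
    t=Cam("top"); s=Cam("side")
    print("top"); 
    for p,r in knobs(t,(255,180,150,125),.008): print(p,round(r,4))
    print("side")
    for p,r in knobs(s,(290,185,150,115),.008): print(p,round(r,4))
    # tin
    for c,roi in((t,(285,210,100,100)),(s,(265,215,120,100))):
        x,y,w,h=roi; hsv=cv2.cvtColor(c.img[y:y+h,x:x+w],cv2.COLOR_BGR2HSV)
        m=((hsv[...,0]>95)&(hsv[...,0]<130)&(hsv[...,1]>110)).astype(np.uint8)
        cs,_=cv2.findContours(m,cv2.RETR_EXTERNAL,cv2.CHAIN_APPROX_NONE); k=cv2.convexHull(max(cs,key=cv2.contourArea))[:,0,:]+[x,y]
        if c is s: k=k[k[:,1]<262]
        P=np.array([c.at(q,.038)[:2] for q in k]); A=np.c_[2*P,np.ones(len(P))]; q=np.linalg.lstsq(A,(P**2).sum(1),rcond=None)[0]
        print("tin",c.n,q[:2],np.sqrt(q[2]+q[:2]@q[:2]))
E
python3 lids.py
```

```text
top
[ 0.4258 -0.0001] 0.0308
[ 0.4567 -0.0599] 0.0315
[ 0.5626 -0.0088] 0.032
[0.6326 0.0413] 0.0327
[ 0.6329 -0.0586] 0.0326
[ 0.6354 -0.1585] 0.0326
[0.6538 0.1556] 0.0329
[0.7693 0.1737] 0.0591
side
[ 0.4621 -0.0535] 0.0295
[ 0.6379 -0.1548] 0.0326
[ 0.5659 -0.005 ] 0.0319
[ 0.6349 -0.0555] 0.0328
[0.6351 0.0449] 0.0324
[ 0.8011 -0.1915] 0.0883
[0.6559 0.1586] 0.033
[ 0.8133 -0.009 ] 0.0676
[0.7698 0.1723] 0.0593
tin top [ 0.4935 -0.0034] 0.10648541816298682
tin side [ 0.4955 -0.0017] 0.10617420308077008
```

>>> step_arm(
  increments="0 0 0 6.9;3.2 0 -1.7 0;3.2 0 -1.7 0;3.2 0 -1.7 0;3.2 0 -1.7 0",
  claw=3.2,
  force=30,
)

```text
time_s: 33.03
eef_pos: [0.5883, -0.247, 0.1977]
eef_rot: [-1.571, -0.0, 1.574]
ft_force: [1.3, -0.7, -0.0]
opening: 0.372
```

>>> step_arm(
  increments="3.2 0 -1.7 0;3.2 0 -1.7 0;2.8 0 -1.5 0;0 2 0 0;0 0 0 0",
)

```text
time_s: 33.45
eef_pos: [0.636, -0.1533, 0.1747]
eef_rot: [-1.567, -0.002, 1.578]
ft_force: [-0.4, -0.2, -1.5]
opening: 0.376
```

>>> step_arm(
  increments="0 0 0 0;0 0 0 0;0 0 0 0",
)

```text
time_s: 33.7
eef_pos: [0.6367, -0.1581, 0.1783]
eef_rot: [-1.572, 0.0, 1.572]
ft_force: [0.6, -0.5, -0.7]
opening: 0.379
```

```bash
python3 pl.py 0.6365,-0.1567,0.05,90 0.6365,-0.1567,0.0105,90
```

```text
t 33.70 pos [ 0.6367 -0.1581  0.1783] yaw 90.07 F [ 0.6 -0.5 -0.7] open 0.379 tilt [ 9.e-04 -3.e-04 -1.e+00]
0.6365,-0.1567,0.05,90 turn 0.07 L [ 0.14 12.83  0.02] rows>= 4
0.6365,-0.1567,0.0105,90 turn 0.00 L [0.   3.95 0.  ] rows>= 1
```

>>> step_arm(
  increments="0.1 3.2 0 0;0 3.2 0 0;0 3.2 0 0;0 2.5 0 0;0 0 0 0",
)

```text
time_s: 34.12
eef_pos: [0.6329, -0.1562, 0.0511]
eef_rot: [-1.562, -0.003, 1.571]
ft_force: [-1.7, 0.9, -0.6]
opening: 0.374
```

>>> step_arm(
  increments="0 0 0 0;0 0 0 0;0 0 0 0",
)

```text
time_s: 34.37
eef_pos: [0.6387, -0.1574, 0.0592]
eef_rot: [-1.575, 0.002, 1.573]
ft_force: [0.7, 0.3, 0.4]
opening: 0.377
```

```bash
python3 pl.py 0.6365,-0.1567,0.0105,90;python3 - <<'E'
from h import *
s=Cam("side"); s.crop("s22",370,180,110,130,5)
E
```

```text
t 34.37 pos [ 0.6387 -0.1574  0.0592] yaw 90.10 F [0.7 0.3 0.4] open 0.377 tilt [ 0.0043 -0.0015 -1.    ]
0.6365,-0.1567,0.0105,90 turn 0.10 L [0.07 4.87 0.22] rows>= 2
```

View pics/s22.png

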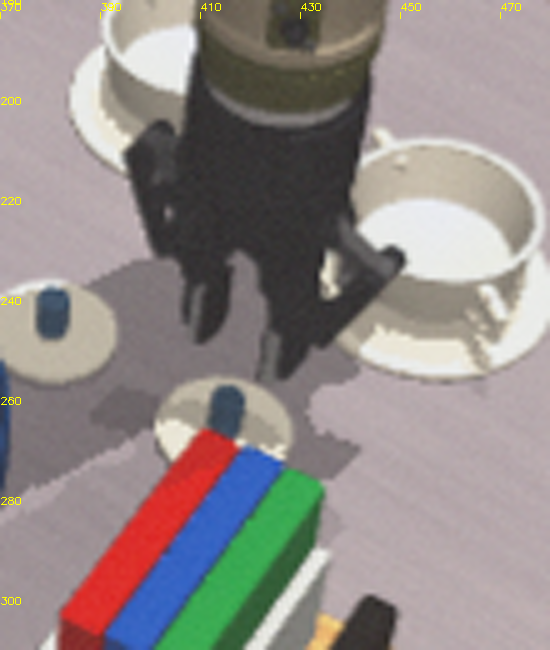

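>>> step_arm(
  increments="0 2.5 0 0;0 1.5 0 0;0 0.7 0 0;0 0 0 0;0 0 0 0",
)

```text
time_s: 34.83
eef_pos: [0.6374, -0.1564, 0.0102]
eef_rot: [-1.572, 0.0, 1.573]
ft_force: [-0.9, -1.1, -0.6]
opening: 0.376
```

>>> step_arm(
  increments="0 0 0 0;0 0 0 0;0 0 0 0",
)

```text
time_s: 35.08
eef_pos: [0.6377, -0.1566, 0.0105]
eef_rot: [-1.573, 0.001, 1.573]
ft_force: [-0.5, 0.4, -0.5]
opening: 0.377
```

```bash
python3 pl.py 0.6365,-0.1567,0.0105,90
```

```text
t 35.08 pos [ 0.6377 -0.1566  0.0105] yaw 90.14 F [-0.5  0.4 -0.5] open 0.377 tilt [ 1.9e-03 -6.0e-04 -1.0e+00]
0.6365,-0.1567,0.0105,90 turn 0.14 L [-0.01  0.    0.12] rows>= 1
```

>>> step_arm(
  increments="0 0 0.1 0;0 0 0 0;0 0 0 0;0 0 0 0;0 0 0 0",
  claw=0.8,
)

```text
time_s: 35.5
eef_pos: [0.6362, -0.1565, 0.01]
eef_rot: [-1.572, 0.0, 1.573]
ft_force: [-0.9, 0.5, 5.7]
opening: 0.17
```

>>> step_arm(
  increments="0 0 0 0;0 -2 0 0;0 -3 0 0;0 -3 0 0;0 -3 0 0",
)

```text
time_s: 35.92
eef_pos: [0.6351, -0.156, 0.1194]
eef_rot: [-1.569, -0.001, 1.573]
ft_force: [1.2, -0.8, -0.9]
opening: 0.166
```

>>> step_arm(
  increments="0 0 0 0;0 0 0 0;0 0 0 0",
)

```text
time_s: 36.17
eef_pos: [0.6354, -0.156, 0.1184]
eef_rot: [-1.57, -0.001, 1.573]
ft_force: [0.5, -0.1, -0.9]
opening: 0.169
```

```bash
python3 pl.py 0.5248,-0.0639,0.12,90 ;python3 - <<'E'
from h import *
s=Cam("side"); s.crop("s23",370,180,110,130,5)
E
```

```text
t 36.17 pos [ 0.6354 -0.156   0.1184] yaw 90.14 F [ 0.5 -0.1 -0.9] open 0.169 tilt [-1.1e-03  5.0e-04 -1.0e+00]
0.5248,-0.0639,0.12,90 turn 0.14 L [ 9.21 -0.16 11.06] rows>= 4
```

View pics/s23.png

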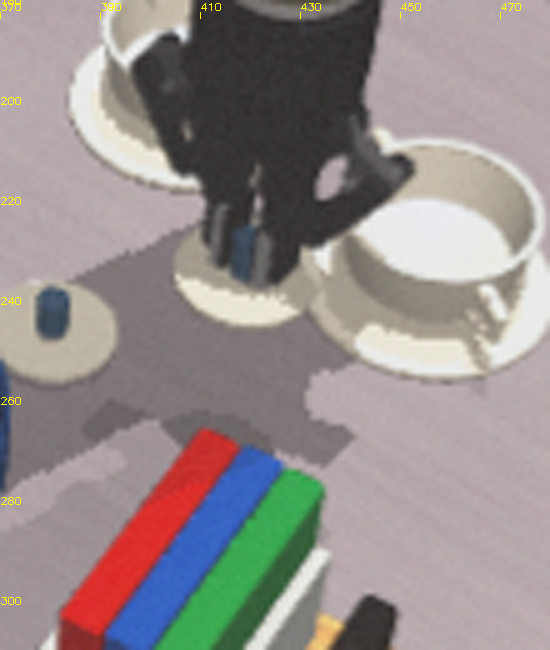

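>>> step_arm(
  increments="1.8 0 2.2 0;1.9 0 2.2 0;1.9 0 2.2 0;1.8 0 2.2 0;1.8 0 2.2 0",
)

```text
time_s: 36.63
eef_pos: [0.523, -0.0634, 0.1171]
eef_rot: [-1.567, -0.001, 1.573]
ft_force: [-0.1, 0.0, 0.0]
opening: 0.178
```

>>> step_arm(
  increments="0 0 0 0;0 2 0 0;0 2 0 0;0 1.5 0 0;0 0 0 0",
)

```text
time_s: 37.05
eef_pos: [0.5222, -0.0636, 0.0598]
eef_rot: [-1.563, -0.002, 1.573]
ft_force: [0.2, 0.8, -0.9]
opening: 0.172
```

>>> step_arm(
  increments="0 0 0 0;0 0 0 0;0 0 0 0",
)

```text
time_s: 37.3
eef_pos: [0.5264, -0.0648, 0.0649]
eef_rot: [-1.572, 0.0, 1.573]
ft_force: [-0.2, 0.1, -0.5]
opening: 0.174
```

```bash
python3 pl.py 0.5248,-0.0639,0.0137,90 ;python3 - <<'E'
from h import *
s=Cam("side"); s.crop("s24",260,170,150,150,5)
t=Cam("top"); t.crop("t24",255,185,150,120,5)
E
```

```text
t 37.30 pos [ 0.5264 -0.0648  0.0649] yaw 90.13 F [-0.2  0.1 -0.5] open 0.174 tilt [ 1.1e-03 -2.0e-04 -1.0e+00]
0.5248,-0.0639,0.0137,90 turn 0.13 L [0.09 5.12 0.16] rows>= 2
```

View pics/s24.png

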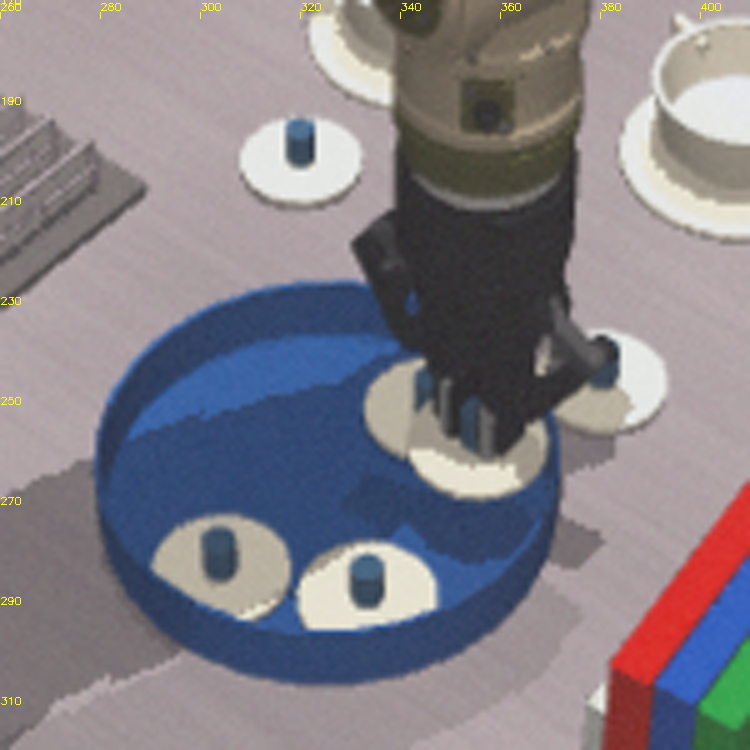

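View pics/t24.png

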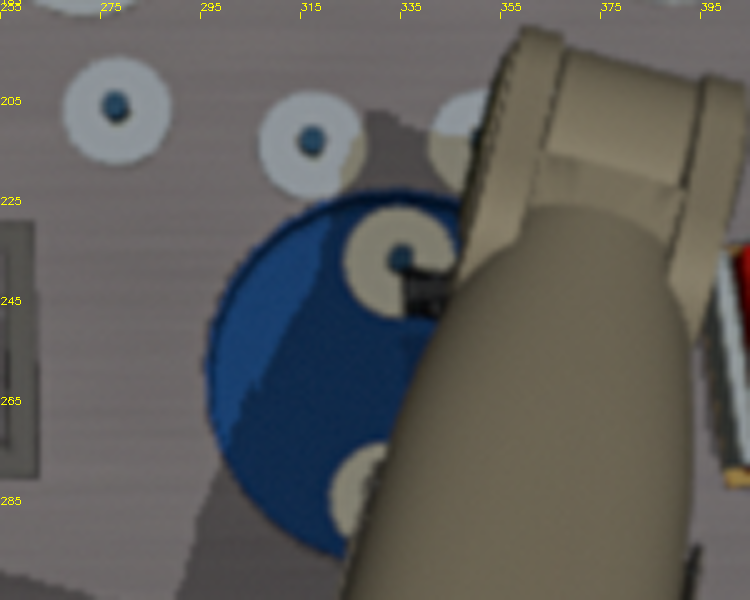

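>>> step_arm(
  increments="0.1 1.5 0.1 0;0 1.5 0 0;0 1.2 0 0;0 0.6 0 0;0 0 0 0",
)

```text
time_s: 37.82
eef_pos: [0.5239, -0.0634, 0.0155]
eef_rot: [-1.569, -0.001, 1.573]
ft_force: [0.2, 0.7, -1.7]
opening: 0.174
```

>>> step_arm(
  increments="0 0 0 0;0 0.2 0 0;0 0 0 0;0 0 0 0",
)

```text
time_s: 38.15
eef_pos: [0.5252, -0.0637, 0.0149]
eef_rot: [-1.572, 0.0, 1.573]
ft_force: [0.6, 1.1, -0.3]
opening: 0.17
```

```bash
python3 pl.py 0.5248,-0.0639,0.0137,90 ;python3 - <<'E'
from h import *
s=Cam("side"); s.crop("s25",260,170,150,150,5)
E
```

```text
t 38.15 pos [ 0.5252 -0.0637  0.0149] yaw 90.14 F [ 0.6  1.1 -0.3] open 0.170 tilt [ 1.1e-03 -2.0e-04 -1.0e+00]
0.5248,-0.0639,0.0137,90 turn 0.14 L [-0.02  0.12  0.04] rows>= 1
```

View pics/s25.png

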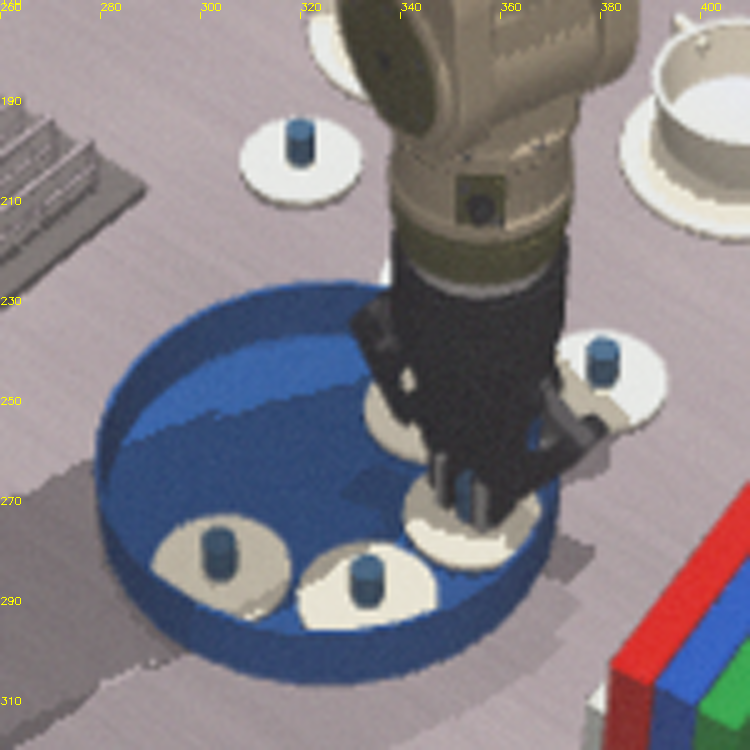

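>>> step_arm(
  increments="0 0.15 0 0;0 0 0 0;0 0 0 0",
)

```text
time_s: 38.45
eef_pos: [0.5251, -0.0637, 0.013]
eef_rot: [-1.572, 0.0, 1.573]
ft_force: [0.0, -0.4, 1.2]
opening: 0.17
```

>>> step_arm(
  increments="0 0 0 0;0 0 0 0;0 0 0 0;0 0 0 0",
  claw=2.8,
)

```text
time_s: 38.78
eef_pos: [0.5246, -0.0636, 0.0127]
eef_rot: [-1.571, -0.0, 1.573]
ft_force: [0.2, 1.1, 0.2]
opening: 0.334
```

>>> step_arm(
  increments="0 -2 0 0;0 -3 0 0;0 -3.5 0 0;0 -3.5 0 0;0 0 0 0",
)

```text
time_s: 39.2
eef_pos: [0.5287, -0.0646, 0.1397]
eef_rot: [-1.581, 0.003, 1.573]
ft_force: [1.3, -0.7, -0.2]
opening: 0.326
```

```bash
python3 pl.py 0.634,0.043,0.13,90
```

```text
t 39.20 pos [ 0.5287 -0.0646  0.1397] yaw 90.15 F [ 1.3 -0.7 -0.2] open 0.326 tilt [ 0.0107 -0.0028 -0.9999]
0.634,0.043,0.13,90 turn 0.15 L [ 10.76   0.97 -10.53] rows>= 4
```

>>> step_arm(
  increments="2.1 0 -2.1 0;2.2 0 -2.2 0;2.2 0 -2.2 0;2.2 0 -2.2 0;2.0 0 -2.1 0",
)

```text
time_s: 39.62
eef_pos: [0.6334, 0.045, 0.1326]
eef_rot: [-1.571, -0.0, 1.573]
ft_force: [0.7, -0.1, -1.1]
opening: 0.331
```

>>> step_arm(
  increments="0 0 0 0;0 0 0 0;0 0 0 0",
)

```text
time_s: 39.87
eef_pos: [0.6317, 0.0437, 0.1321]
eef_rot: [-1.569, 0.0, 1.574]
ft_force: [-0.1, -0.7, 1.3]
opening: 0.324
```

```bash
python3 pl.py 0.634,0.043,0.0105,90; python3 lids.py; python3 - <<'E'
from h import *
s=Cam("side"); s.crop("s26",260,160,170,150,4)
E
```

```text
t 39.87 pos [0.6317 0.0437 0.1321] yaw 90.16 F [-0.1 -0.7  1.3] open 0.324 tilt [-1.5e-03 -1.0e-04 -1.0e+00]
0.634,0.043,0.0105,90 turn 0.16 L [-0.07 12.16 -0.23] rows>= 3
top
[ 0.4564 -0.0614] 0.031
[ 0.5242 -0.0669] 0.031
[ 0.633  -0.0593] 0.0315
[0.6539 0.157 ] 0.0314
[0.7598 0.1762] 0.0502
side
[ 0.462  -0.0539] 0.0295
[0.4296 0.0043] 0.03
[ 0.5277 -0.0616] 0.0313
[ 0.5657 -0.0052] 0.031
[ 0.6345 -0.0558] 0.0317
[0.6554 0.161 ] 0.0299
[ 0.8033 -0.0112] 0.0591
[ 0.8233 -0.0137] 0.0589
tin top [ 0.4928 -0.0148] 0.09649086264248684
tin side [ 0.4948 -0.0022] 0.10642908327325612
```

View pics/s26.png

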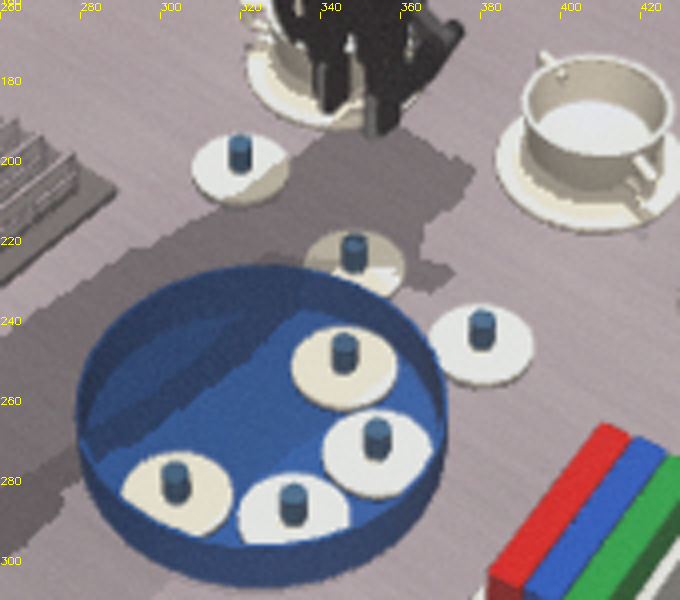

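>>> step_arm(
  increments="-0.1 2.5 -0.2 0;0 2.5 0 0;0 2.5 0 0;0 1.5 0 0;0 0 0 0",
)

```text
time_s: 40.43
eef_pos: [0.6309, 0.0419, 0.0391]
eef_rot: [-1.564, -0.0, 1.572]
ft_force: [-1.0, -0.0, 0.0]
opening: 0.331
```

>>> step_arm(
  increments="0 1.5 0 0;0 1 0 0;0 0.5 0 0;0 0 0 0;0 0 0 0",
)

```text
time_s: 40.85
eef_pos: [0.6345, 0.0425, 0.0133]
eef_rot: [-1.571, -0.0, 1.573]
ft_force: [-0.3, 0.5, 0.1]
opening: 0.325
```

>>> step_arm(
  increments="0 0 0 0;0 0 0 0",
)

```text
time_s: 41.02
eef_pos: [0.6351, 0.0426, 0.0138]
eef_rot: [-1.572, 0.0, 1.573]
ft_force: [0.5, -0.8, -0.4]
opening: 0.329
```

```bash
python3 pl.py 0.634,0.043,0.0105,90
```

```text
t 41.02 pos [0.6351 0.0426 0.0138] yaw 90.14 F [ 0.5 -0.8 -0.4] open 0.329 tilt [ 0.0015 -0.     -1.    ]
0.634,0.043,0.0105,90 turn 0.14 L [0.04 0.33 0.11] rows>= 1
```

>>> step_arm(
  increments="0 0.3 0 0;0 0 0 0;0 0 0 0",
)

```text
time_s: 41.27
eef_pos: [0.6343, 0.0428, 0.0098]
eef_rot: [-1.571, -0.0, 1.573]
ft_force: [0.2, 1.0, -0.2]
opening: 0.327
```

>>> step_arm(
  increments="0 0 0 0;0 0 0 0;0 0 0 0;0 0 0 0;0 0 0 0",
  claw=0.8,
)

```text
time_s: 41.68
eef_pos: [0.6345, 0.0427, 0.0099]
eef_rot: [-1.571, -0.0, 1.573]
ft_force: [-0.2, -0.9, 1.8]
opening: 0.173
```

>>> step_arm(
  increments="0 -2 0 0;0 -3 0 0;0 -3 0 0;0 -2 0 0;0 0 0 0",
)

```text
time_s: 42.1
eef_pos: [0.6375, 0.0425, 0.1151]
eef_rot: [-1.579, 0.0, 1.573]
ft_force: [1.2, 0.1, -0.0]
opening: 0.172
```

>>> step_arm(
  increments="0 0 0 0;0 0 0 0",
)

```text
time_s: 42.27
eef_pos: [0.6337, 0.0427, 0.1087]
eef_rot: [-1.569, -0.0, 1.573]
ft_force: [-0.5, 0.8, -2.3]
opening: 0.173
```

```bash
python3 pl.py 0.5326,0.0544,0.12,90
```

```text
t 42.27 pos [0.6337 0.0427 0.1087] yaw 90.14 F [-0.5  0.8 -2.3] open 0.173 tilt [-1.6e-03  1.0e-04 -1.0e+00]
0.5326,0.0544,0.12,90 turn 0.14 L [ 1.17 -1.13 10.11] rows>= 3
```

>>> step_arm(
  increments="0.4 0 2.5 0;0.4 0 2.5 0;0.4 0 2.5 0;0 0 2.5 0;0 0 0 0",
)

```text
time_s: 42.68
eef_pos: [0.5268, 0.0551, 0.1069]
eef_rot: [-1.56, -0.001, 1.574]
ft_force: [-0.8, -0.2, -2.0]
opening: 0.172
```

>>> step_arm(
  increments="0 2 0 0;0 1.5 0 0;0 1 0 0;0 0 0 0;0 0 0 0",
)

```text
time_s: 43.1
eef_pos: [0.5335, 0.0544, 0.0635]
eef_rot: [-1.568, -0.0, 1.573]
ft_force: [-0.3, 0.6, -1.1]
opening: 0.171
```

>>> step_arm(
  increments="0 0 0 0;0 0 0 0",
)

```text
time_s: 43.27
eef_pos: [0.5351, 0.0544, 0.0654]
eef_rot: [-1.572, -0.0, 1.573]
ft_force: [0.4, -0.3, -0.9]
opening: 0.174
```

```bash
python3 pl.py 0.5326,0.0544,0.013,90; python3 - <<'E'
from h import *
s=Cam("side"); s.crop("s27",260,160,150,150,5)
E
```

```text
t 43.27 pos [0.5351 0.0544 0.0654] yaw 90.14 F [ 0.4 -0.3 -0.9] open 0.174 tilt [ 0.0011  0.     -1.    ]
0.5326,0.0544,0.013,90 turn 0.14 L [0.   5.24 0.25] rows>= 2
```

View pics/s27.png

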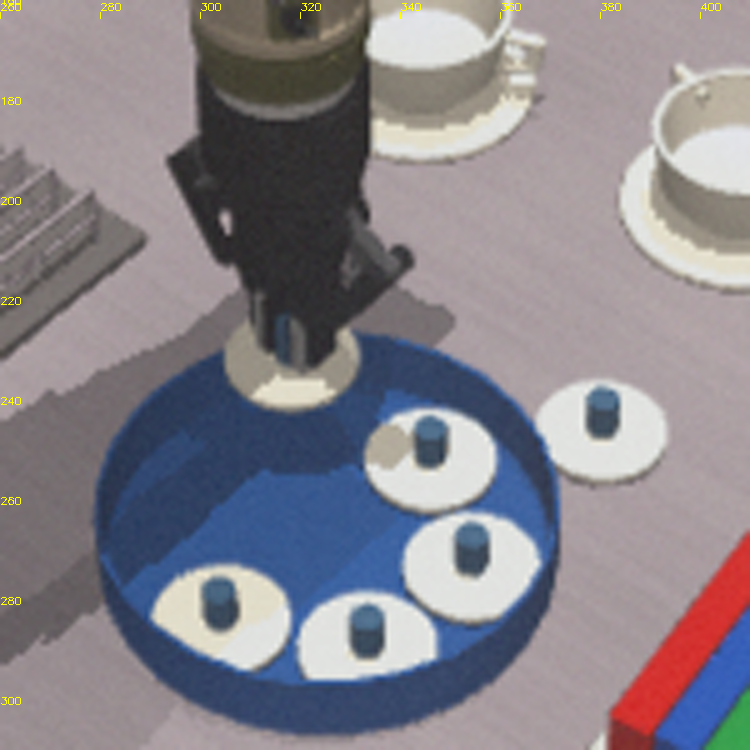

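>>> step_arm(
  increments="0 1.5 0.2 0;0 1.5 0 0;0 1.2 0 0;0 0.6 0 0;0 0 0 0",
)

```text
time_s: 43.73
eef_pos: [0.5317, 0.0545, 0.016]
eef_rot: [-1.569, -0.0, 1.573]
ft_force: [-1.1, 0.1, -1.0]
opening: 0.177
```

>>> step_arm(
  increments="0 0 0 0;0 0 0 0;0 0 0 0",
)

```text
time_s: 43.98
eef_pos: [0.5333, 0.0544, 0.0178]
eef_rot: [-1.573, 0.0, 1.573]
ft_force: [0.6, 0.6, -0.9]
opening: 0.169
```

```bash
python3 pl.py 0.5326,0.0544,0.013,90; python3 - <<'E'
from h import *
s=Cam("side"); s.crop("s28",260,160,150,150,5)
E
```

```text
t 43.98 pos [0.5333 0.0544 0.0178] yaw 90.14 F [ 0.6  0.6 -0.9] open 0.169 tilt [ 0.0019 -0.     -1.    ]
0.5326,0.0544,0.013,90 turn 0.14 L [-0.    0.48  0.07] rows>= 1
```

View pics/s28.png

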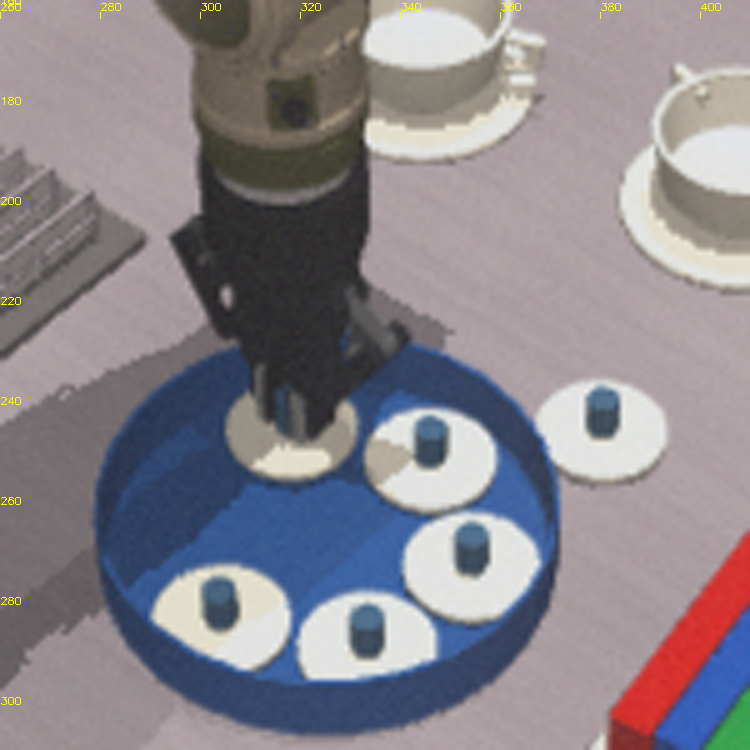

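>>> step_arm(
  increments="0 0.3 0 0;0 0.2 0 0;0 0 0 0;0 0 0 0",
)

```text
time_s: 44.37
eef_pos: [0.533, 0.0544, 0.0129]
eef_rot: [-1.572, 0.0, 1.573]
ft_force: [-0.3, 0.4, 8.2]
opening: 0.173
```

>>> step_arm(
  increments="0 0 0 0;0 0 0 0;0 0 0 0;0 0 0 0",
  claw=2.8,
)

```text
time_s: 44.7
eef_pos: [0.5322, 0.0544, 0.0116]
eef_rot: [-1.57, -0.0, 1.573]
ft_force: [0.3, -0.9, -0.3]
opening: 0.329
```

>>> step_arm(
  increments="0 -2 0 0;0 -3 0 0;0 -3.5 0 0;0 -3.5 0 0;0 0 0 0",
)

```text
time_s: 45.12
eef_pos: [0.5365, 0.0543, 0.1386]
eef_rot: [-1.582, 0.0, 1.573]
ft_force: [1.1, 0.3, -0.3]
opening: 0.328
```

>>> step_arm(
  increments="2 0 -2.4 0;2.1 0 -2.5 0;2.1 0 -2.5 0;2.1 0 -2.5 0;2 0 -2.3 0",
)

```text
time_s: 45.53
eef_pos: [0.6553, 0.1589, 0.1313]
eef_rot: [-1.571, -0.0, 1.573]
ft_force: [1.1, -1.6, 0.6]
opening: 0.329
```

>>> step_arm(
  increments="0 0 0 0;0 0 0 0;0 0 0 0",
)

```text
time_s: 45.78
eef_pos: [0.6533, 0.1576, 0.1308]
eef_rot: [-1.569, 0.0, 1.574]
ft_force: [-0.2, -0.4, -0.0]
opening: 0.326
```

```bash
python3 lids.py;python3 pl.py 0.655,0.157,0.0105,90;  python3 - <<'E'
from h import *
s=Cam("side"); s.crop("s29",250,140,180,150,4)
E
```

```text
top
[0.425  0.0007] 0.0316
[ 0.4564 -0.0604] 0.0316
[ 0.5242 -0.0659] 0.0317
[0.5312 0.0522] 0.0318
[ 0.5628 -0.0089] 0.0318
[ 0.6328 -0.0585] 0.0319
side
[ 0.4621 -0.0541] 0.0294
[0.4308 0.005 ] 0.03
[ 0.5277 -0.0616] 0.0312
[ 0.5659 -0.0048] 0.0312
[0.5345 0.0561] 0.031
[ 0.6345 -0.0557] 0.0315
[ 0.8037 -0.0113] 0.059
[ 0.8207 -0.0128] 0.0601
tin top [ 0.494  -0.0049] 0.10552658584497059
tin side [ 0.4951 -0.0017] 0.10658881239383323
t 45.88 pos [0.6532 0.157  0.1317] yaw 90.10 F [-0.7 -0.8  0.4] open 0.322 tilt [-1.e-03 -2.e-04 -1.e+00]
0.655,0.157,0.0105,90 turn 0.10 L [ 0.   12.12 -0.18] rows>= 3
```

View pics/s29.png

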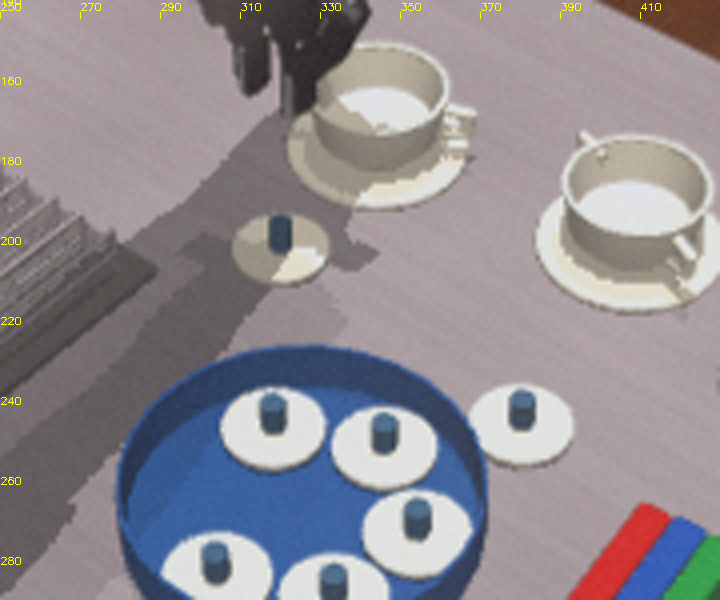

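>>> step_arm(
  increments="0 2.5 -0.2 0;0 2.5 0 0;0 2.5 0 0;0 1.5 0 0;0 0 0 0",
)

```text
time_s: 46.35
eef_pos: [0.6526, 0.1565, 0.0381]
eef_rot: [-1.564, 0.001, 1.572]
ft_force: [0.0, 0.1, -0.3]
opening: 0.33
```

>>> step_arm(
  increments="0 1.5 0 0;0 1 0 0;0 0.5 0 0;0 0 0 0;0 0 0 0",
)

```text
time_s: 46.77
eef_pos: [0.6562, 0.1576, 0.0124]
eef_rot: [-1.571, -0.0, 1.573]
ft_force: [-0.7, 0.3, 0.6]
opening: 0.329
```

>>> step_arm(
  increments="0 0 0 0;0 0 0 0",
)

```text
time_s: 46.93
eef_pos: [0.6568, 0.1579, 0.0128]
eef_rot: [-1.572, -0.0, 1.573]
ft_force: [0.1, -0.5, 0.4]
opening: 0.329
```

```bash
python3 pl.py 0.655,0.157,0.0105,90
```

```text
t 46.93 pos [0.6568 0.1579 0.0128] yaw 90.14 F [ 0.1 -0.5  0.4] open 0.329 tilt [ 1.7e-03  3.0e-04 -1.0e+00]
0.655,0.157,0.0105,90 turn 0.14 L [-0.09  0.23  0.18] rows>= 1
```

>>> step_arm(
  increments="-0.1 0.2 0.1 0;0 0 0 0;0 0 0 0",
)

```text
time_s: 47.18
eef_pos: [0.655, 0.1567, 0.0099]
eef_rot: [-1.571, -0.0, 1.573]
ft_force: [0.7, 0.3, 0.3]
opening: 0.331
```

>>> step_arm(
  increments="0 0 0 0;0 0 0 0;0 0 0 0;0 0 0 0;0 0 0 0",
  claw=0.8,
)

```text
time_s: 47.6
eef_pos: [0.6553, 0.1568, 0.01]
eef_rot: [-1.571, -0.0, 1.573]
ft_force: [0.2, -0.1, 1.2]
opening: 0.169
```

>>> step_arm(
  increments="0 -2 0 0;0 -3 0 0;0 -3 0 0;0 -2 0 0;0 0 0 0",
)

```text
time_s: 48.02
eef_pos: [0.6582, 0.1572, 0.1154]
eef_rot: [-1.579, -0.001, 1.573]
ft_force: [0.9, -0.5, -0.4]
opening: 0.173
```

>>> step_arm(
  increments="-1.6 0 3.1 0;-1.6 0 3.2 0;-1.7 0 3.2 0;-1.7 0 3.2 0;-1.6 0 3.2 0",
)

```text
time_s: 48.43
eef_pos: [0.4939, 0.0737, 0.1085]
eef_rot: [-1.569, 0.0, 1.573]
ft_force: [0.7, -0.6, -0.2]
opening: 0.174
```

>>> step_arm(
  increments="-1.6 0 3.1 0;0 0 0 0;0 0 0 0;0 0 0 0",
)

```text
time_s: 48.77
eef_pos: [0.4659, 0.0582, 0.1097]
eef_rot: [-1.572, -0.0, 1.573]
ft_force: [-0.0, 0.3, -0.8]
opening: 0.173
```

```bash
python3 pl.py 0.4637,0.0587,0.0155,90
```

```text
t 48.77 pos [0.4659 0.0582 0.1097] yaw 90.11 F [-0.   0.3 -0.8] open 0.173 tilt [ 1.1e-03  2.0e-04 -1.0e+00]
0.4637,0.0587,0.0155,90 turn 0.11 L [0.05 9.42 0.22] rows>= 3
```

>>> step_arm(
  increments="0 2 0.1 0;0 2 0 0;0 1.5 0 0;0 0 0 0;0 0 0 0",
)

```text
time_s: 49.18
eef_pos: [0.4648, 0.0587, 0.0541]
eef_rot: [-1.569, -0.0, 1.574]
ft_force: [-0.1, -0.1, -0.6]
opening: 0.171
```

>>> step_arm(
  increments="0 0 0 0;0 0 0 0",
)

```text
time_s: 49.35
eef_pos: [0.4658, 0.0585, 0.0557]
eef_rot: [-1.573, -0.0, 1.574]
ft_force: [-0.7, -0.1, -0.2]
opening: 0.17
```

```bash
python3 pl.py 0.4637,0.0587,0.0155,90; python3 - <<'E'
from h import *
s=Cam("side"); s.crop("s30",260,170,150,150,5)
E
```

```text
t 49.35 pos [0.4658 0.0585 0.0557] yaw 90.16 F [-0.7 -0.1 -0.2] open 0.170 tilt [ 2.e-03  1.e-04 -1.e+00]
0.4637,0.0587,0.0155,90 turn 0.16 L [0.02 4.02 0.21] rows>= 1
```

View pics/s30.png

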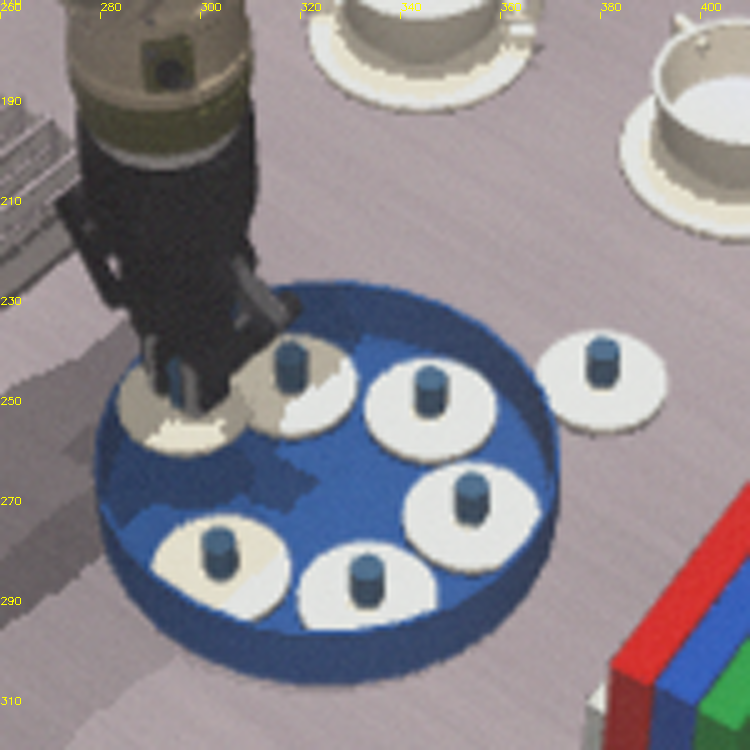

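>>> step_arm(
  increments="0 1.5 0.2 0;0 1.3 0 0;0 0.8 0 0;0 0.3 0 0;0 0 0 0",
)

```text
time_s: 49.82
eef_pos: [0.4622, 0.0583, 0.0156]
eef_rot: [-1.57, -0.0, 1.573]
ft_force: [0.3, 0.0, -1.0]
opening: 0.173
```

>>> step_arm(
  increments="0 0 0 0;0 0.2 0 0;0 0 0 0;0 0 0 0",
)

```text
time_s: 50.15
eef_pos: [0.4627, 0.0583, 0.0141]
eef_rot: [-1.571, -0.0, 1.573]
ft_force: [-0.3, -0.4, -0.1]
opening: 0.171
```

```bash
python3 pl.py 0.4637,0.0587,0.013,90; python3 - <<'E'
from h import *
s=Cam("side"); s.crop("s31",260,170,150,150,5)
E
```

```text
t 50.15 pos [0.4627 0.0583 0.0141] yaw 90.14 F [-0.3 -0.4 -0.1] open 0.171 tilt [ 7.e-04  1.e-04 -1.e+00]
0.4637,0.0587,0.013,90 turn 0.14 L [ 0.04  0.11 -0.1 ] rows>= 1
```

View pics/s31.png

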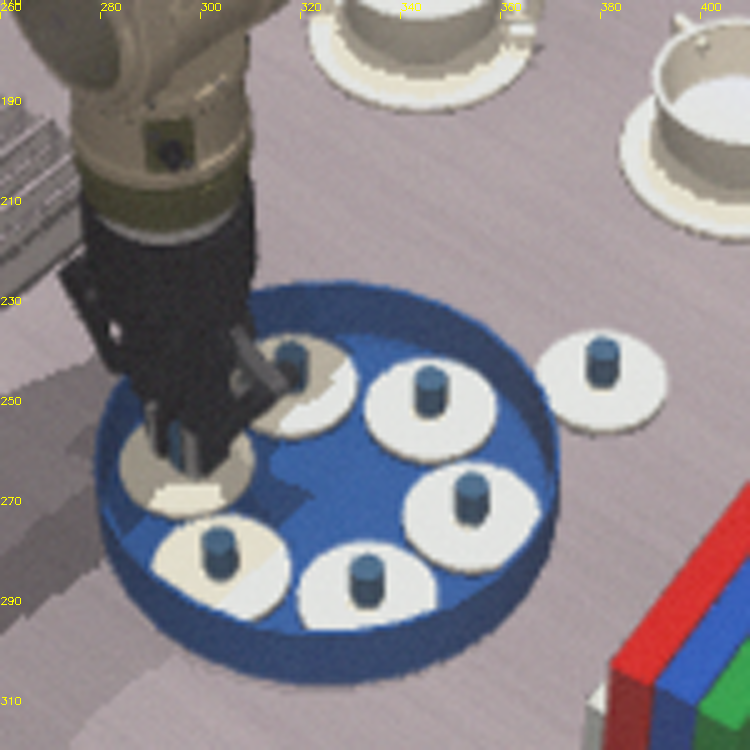

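>>> step_arm(
  increments="0 0.1 0 0;0 0 0 0;0 0 0 0",
)

```text
time_s: 50.45
eef_pos: [0.4627, 0.0583, 0.0129]
eef_rot: [-1.571, -0.0, 1.573]
ft_force: [0.1, 0.4, -0.1]
opening: 0.174
```

>>> step_arm(
  increments="0 0 0 0;0 0 0 0;0 0 0 0;0 0 0 0",
  claw=2.8,
)

```text
time_s: 50.78
eef_pos: [0.4623, 0.0583, 0.0128]
eef_rot: [-1.571, -0.0, 1.573]
ft_force: [0.6, 0.3, -0.1]
opening: 0.331
```

>>> step_arm(
  increments="0 -2 0 0;0 -3 0 0;0 -3.5 0 0;0 -3.5 0 0;0 0 0 0",
)

```text
time_s: 51.2
eef_pos: [0.4665, 0.0582, 0.1392]
eef_rot: [-1.581, 0.0, 1.573]
ft_force: [1.4, -0.3, 0.4]
opening: 0.327
```

>>> step_arm(
  increments="-2.1 0 -3 0;-2 0 -3 0;-2 0 -3 0;-2 0 -3 0;-2 0 -3 0",
)

```text
time_s: 51.62
eef_pos: [0.6138, -0.0434, 0.1326]
eef_rot: [-1.571, -0.0, 1.573]
ft_force: [0.1, -0.2, -0.6]
opening: 0.327
```

>>> step_arm(
  increments="-1.5 0 -2.1 0;0 0 0 0;0 0 0 0;0 0 0 0",
)

```text
time_s: 51.95
eef_pos: [0.6327, -0.057, 0.132]
eef_rot: [-1.569, -0.001, 1.573]
ft_force: [0.6, -0.4, 0.0]
opening: 0.331
```

```bash
python3 lids.py;python3 pl.py 0.634,-0.057,0.0105,90;  python3 - <<'E'
from h import *
s=Cam("side"); s.crop("s32",250,160,180,150,4)
E
```

```text
top
[0.4613 0.0576] 0.0288
[0.5314 0.0532] 0.029
[0.7696 0.1739] 0.0588
side
[ 0.4612 -0.0544] 0.0292
[ 0.5271 -0.0618] 0.0309
[ 0.6287 -0.0605] 0.0264
[ 0.8337 -0.0346] 0.0449
tin top [0.4944 0.0004] 0.10279206973860704
tin side [ 0.0217 -0.6033] 0.7879173796410593
t 52.05 pos [ 0.6325 -0.0565  0.1327] yaw 90.18 F [ 0.3  1.4 -0.5] open 0.329 tilt [-1.1e-03  5.0e-04 -1.0e+00]
0.634,-0.057,0.0105,90 turn 0.18 L [-0.05 12.22 -0.15] rows>= 3
```

View pics/s32.png

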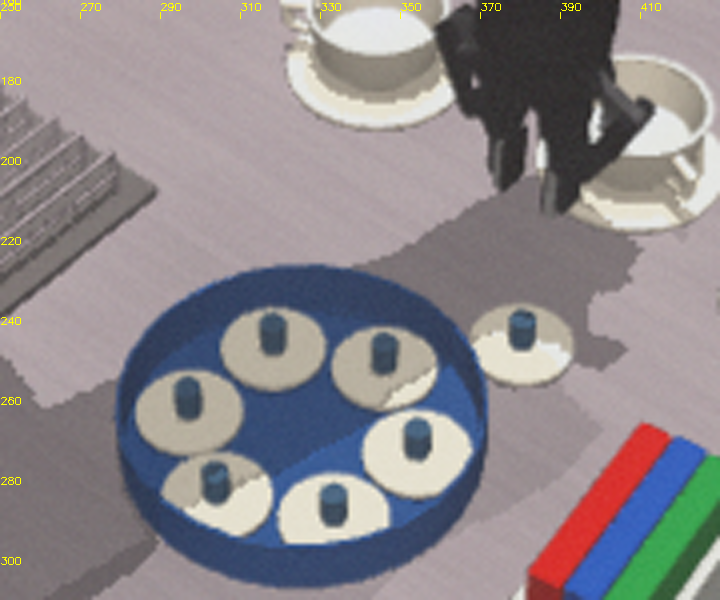

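>>> step_arm(
  increments="0 2.5 -0.2 0;0 2.5 0 0;0 2.5 0 0;0 1.5 0 0;0 0 0 0",
)

```text
time_s: 52.52
eef_pos: [0.6321, -0.0559, 0.0393]
eef_rot: [-1.564, -0.002, 1.574]
ft_force: [0.6, -0.5, -0.7]
opening: 0.328
```

>>> step_arm(
  increments="0 1.5 0 0;0 1 0 0;0 0.5 0 0;0 0 0 0;0 0 0 0",
)

```text
time_s: 52.93
eef_pos: [0.6357, -0.0572, 0.0133]
eef_rot: [-1.571, -0.0, 1.573]
ft_force: [-0.3, -0.2, -0.3]
opening: 0.328
```

>>> step_arm(
  increments="0 0 0 0;0 0 0 0",
)

```text
time_s: 53.1
eef_pos: [0.6363, -0.0574, 0.0138]
eef_rot: [-1.572, 0.0, 1.573]
ft_force: [0.7, -0.2, -0.7]
opening: 0.329
```

```bash
python3 pl.py 0.634,-0.057,0.0105,90
```

```text
t 53.10 pos [ 0.6363 -0.0574  0.0138] yaw 90.14 F [ 0.7 -0.2 -0.7] open 0.329 tilt [ 1.5e-03 -2.0e-04 -1.0e+00]
0.634,-0.057,0.0105,90 turn 0.14 L [0.04 0.33 0.23] rows>= 1
```

>>> step_arm(
  increments="0 0.3 0.15 0;0 0 0 0;0 0 0 0",
)

```text
time_s: 53.35
eef_pos: [0.6339, -0.0573, 0.0097]
eef_rot: [-1.571, -0.0, 1.573]
ft_force: [-0.8, -1.0, -0.2]
opening: 0.33
```

>>> step_arm(
  increments="0 0 0 0;0 0 0 0;0 0 0 0;0 0 0 0;0 0 0 0",
  claw=0.8,
)

```text
time_s: 53.77
eef_pos: [0.6343, -0.0574, 0.0099]
eef_rot: [-1.571, 0.0, 1.573]
ft_force: [-0.2, -0.2, 1.6]
opening: 0.171
```

>>> step_arm(
  increments="0 -2 0 0;0 -3 0 0;0 -3 0 0;0 -2 0 0;0 0 0 0",
)

```text
time_s: 54.18
eef_pos: [0.6372, -0.0579, 0.1152]
eef_rot: [-1.579, 0.002, 1.573]
ft_force: [1.0, 0.3, -0.5]
opening: 0.174
```

>>> step_arm(
  increments="1.1 0 2.8 0;1.1 0 2.8 0;1.1 0 2.8 0;1.1 0 2.8 0;1.1 0 2.7 0",
)

```text
time_s: 54.6
eef_pos: [0.4928, -0.0021, 0.1088]
eef_rot: [-1.569, -0.0, 1.573]
ft_force: [0.0, -0.3, 0.2]
opening: 0.173
```

>>> step_arm(
  increments="0 0 0 0;0 0 0 0;0 0 0 0;0 0 0 0",
)

```text
time_s: 54.93
eef_pos: [0.4963, -0.0031, 0.1098]
eef_rot: [-1.572, 0.0, 1.573]
ft_force: [0.1, 0.2, 0.5]
opening: 0.173
```

```bash
python3 pl.py 0.4947,-0.0024,0.0155,90
```

```text
t 54.93 pos [ 0.4963 -0.0031  0.1098] yaw 90.12 F [0.1 0.2 0.5] open 0.173 tilt [ 1.3e-03 -2.0e-04 -1.0e+00]
0.4947,-0.0024,0.0155,90 turn 0.12 L [0.07 9.43 0.16] rows>= 3
```

>>> step_arm(
  increments="0 2 0.1 0;0 2 0 0;0 1.5 0 0;0 0 0 0;0 0 0 0",
)

```text
time_s: 55.35
eef_pos: [0.4941, -0.0029, 0.0541]
eef_rot: [-1.569, -0.0, 1.573]
ft_force: [-0.4, -0.3, -1.1]
opening: 0.172
```

>>> step_arm(
  increments="0 0 0 0;0 0 0 0",
)

```text
time_s: 55.52
eef_pos: [0.4954, -0.003, 0.0558]
eef_rot: [-1.573, 0.0, 1.573]
ft_force: [0.0, 0.1, -0.5]
opening: 0.175
```

```bash
python3 pl.py 0.4947,-0.0024,0.0155,90; python3 - <<'E'
from h import *
s=Cam("side"); s.crop("s33",260,170,150,150,5)
E
```

```text
t 55.52 pos [ 0.4954 -0.003   0.0558] yaw 90.13 F [ 0.   0.1 -0.5] open 0.175 tilt [ 2.e-03 -3.e-04 -1.e+00]
0.4947,-0.0024,0.0155,90 turn 0.13 L [0.06 4.03 0.07] rows>= 1
```

View pics/s33.png

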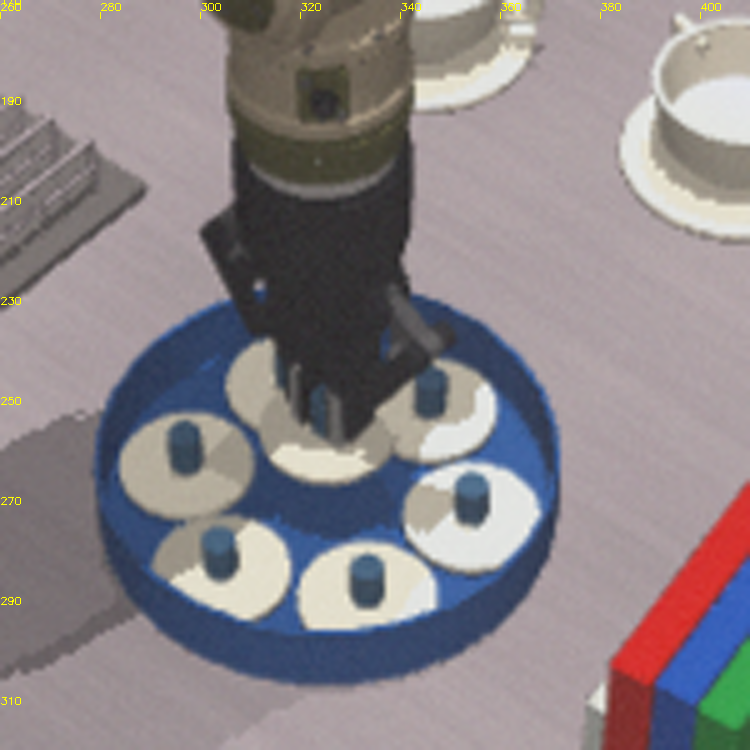

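>>> step_arm(
  increments="0.1 1.4 0 0;0 1 0 0;0 0.6 0 0;0 0 0 0;0 0 0 0",
)

```text
time_s: 55.98
eef_pos: [0.4936, -0.0016, 0.0246]
eef_rot: [-1.57, -0.0, 1.573]
ft_force: [0.8, 0.2, 0.3]
opening: 0.175
```

>>> step_arm(
  increments="0 0.4 0 0;0 0.4 0 0;0 0 0 0;0 0 0 0",
)

```text
time_s: 56.32
eef_pos: [0.4938, -0.0016, 0.0166]
eef_rot: [-1.57, -0.0, 1.573]
ft_force: [1.2, 0.1, -0.5]
opening: 0.173
```

>>> step_arm(
  increments="0 0.3 0 0;0 0 0 0;0 0 0 0",
)

```text
time_s: 56.57
eef_pos: [0.4939, -0.0016, 0.0137]
eef_rot: [-1.571, -0.0, 1.573]
ft_force: [0.4, 0.1, -0.3]
opening: 0.175
```

```bash
python3 pl.py 0.4947,-0.0024,0.013,90; python3 - <<'E'
from h import *
s=Cam("side"); s.crop("s34",260,170,150,150,5)
E
```

```text
t 56.57 pos [ 0.4939 -0.0016  0.0137] yaw 90.14 F [ 0.4  0.1 -0.3] open 0.175 tilt [-2.e-04  1.e-04 -1.e+00]
0.4947,-0.0024,0.013,90 turn 0.14 L [-0.08  0.07 -0.08] rows>= 1
```

View pics/s34.png

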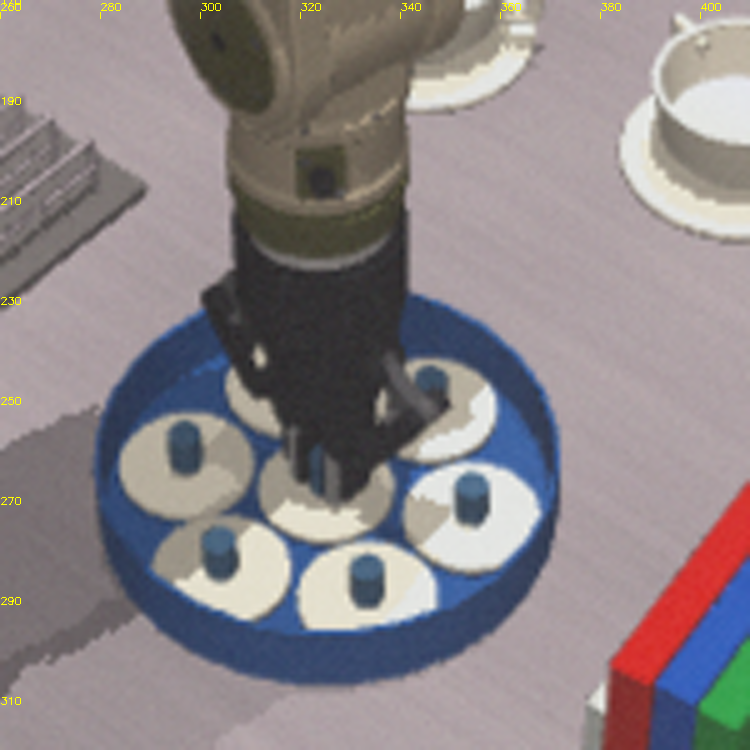

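It has gone in cleanly, so I'll release, withdraw and do the final checks.

>>> step_arm(
  increments="0 0.1 0 0;0 0 0 0;0 0 0 0",
)

```text
time_s: 56.87
eef_pos: [0.4942, -0.0017, 0.0129]
eef_rot: [-1.571, -0.0, 1.573]
ft_force: [1.5, -0.2, 0.0]
opening: 0.173
```

>>> step_arm(
  increments="0 0 0 0;0 0 0 0;0 0 0 0;0 0 0 0",
  claw=2.8,
)

```text
time_s: 57.2
eef_pos: [0.494, -0.0016, 0.0128]
eef_rot: [-1.571, -0.0, 1.573]
ft_force: [-0.2, -0.2, -0.5]
opening: 0.331
```

>>> step_arm(
  increments="0 -2 0 0;0 -3 0 0;0 -4 0 0;0 -4 0 0;0 -4 0 0",
)

```text
time_s: 57.62
eef_pos: [0.4934, -0.0015, 0.1844]
eef_rot: [-1.57, -0.0, 1.573]
ft_force: [1.9, -1.2, 0.0]
opening: 0.328
```

>>> step_arm(
  increments="4 0 0 0;4 0 0 0;4 0 0 0;4 0 0 0;4 0 0 0",
)

```text
time_s: 58.03
eef_pos: [0.4933, 0.2, 0.1831]
eef_rot: [-1.572, -0.0, 1.573]
ft_force: [-0.2, -0.5, 1.4]
opening: 0.327
```

>>> step_arm(
  increments="4 0 0 0;4 0 0 0;4 0 0 0;4 0 0 0;4 0 0 0",
)

```text
time_s: 58.45
eef_pos: [0.4925, 0.4003, 0.1827]
eef_rot: [-1.571, 0.0, 1.573]
ft_force: [1.8, -0.2, 0.1]
opening: 0.33
```

>>> step_arm(
  increments="0 0 0 0;0 0 0 0;0 0 0 0",
)

```text
time_s: 58.7
eef_pos: [0.4925, 0.3982, 0.1822]
eef_rot: [-1.57, 0.001, 1.574]
ft_force: [0.0, -0.4, -0.1]
opening: 0.325
```

```bash
python3 lids.py;python3 pl.py;  python3 - <<'E'
from h import *
s=Cam("side"); s.crop("s35",250,170,190,150,4);t=Cam("top"); t.crop("t35",280,190,220,120,3); t.crop("t35b",385,215,60,75,8); cv2.imwrite("pics/s35f.png",s.img)
E
```

```text
top
[0.425  0.0008] 0.0316
[ 0.4562 -0.0605] 0.0317
[0.4611 0.0564] 0.0318
[ 0.493  -0.0037] 0.0317
[ 0.5242 -0.0659] 0.0318
[0.5312 0.0523] 0.0318
[ 0.5627 -0.0088] 0.0319
[0.7698 0.1739] 0.0592
side
[ 0.4618 -0.0537] 0.0292
[0.4308 0.0045] 0.0296
[ 0.5277 -0.0617] 0.0311
[0.4962 0.0001] 0.0313
[0.4643 0.0603] 0.0312
[ 0.566  -0.0049] 0.0311
[0.5345 0.0564] 0.0312
[ 0.8035 -0.0111] 0.0586
[0.8547 0.017 ] 0.0497
tin top [ 0.4937 -0.0032] 0.10638647154622247
tin side [ 0.4954 -0.0018] 0.10627338698377678
t 58.80 pos [0.493  0.3971 0.1828] yaw 90.07 F [ 0.1 -0.6  0.9] open 0.327 tilt [-4.e-04 -5.e-04 -1.e+00]
```

View pics/s35.png

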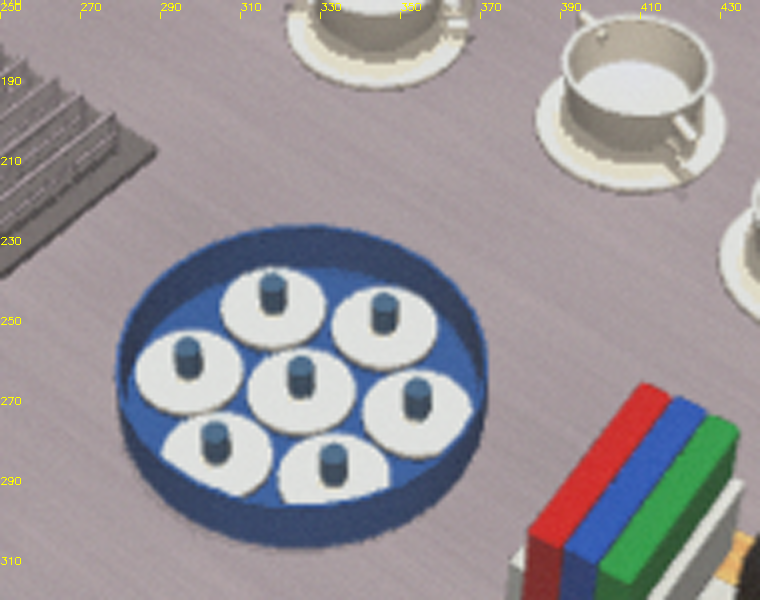

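View pics/t35.png

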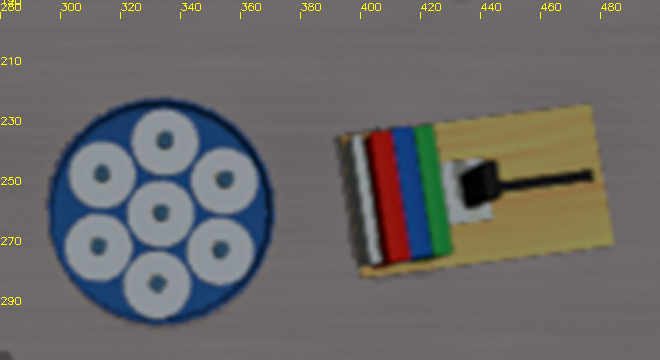

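View pics/t35b.png

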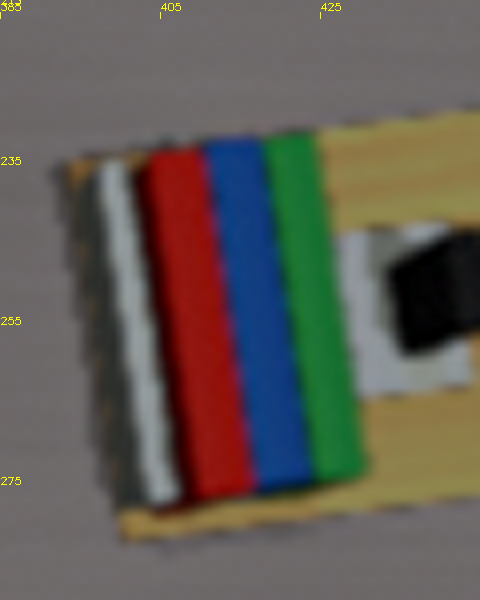

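View pics/s35f.png

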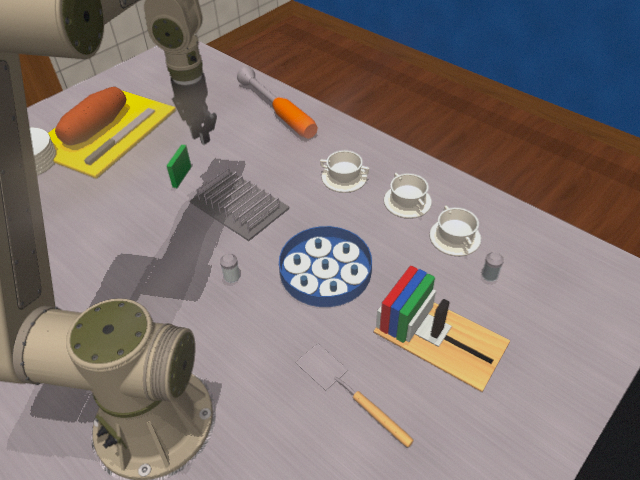

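```bash
python3 - <<'E'
from h import *
t=Cam("top"); s=Cam("side")
y=np.array([-.122,.9925]);x=np.array([.9925,.122]);c=np.array([.513,-.312])
def r(p,z,cam=t):
    q=cam.at(p,z)[:2]-c; return (q@x*1000).round(1),(q@y*1000).round(1)
print("wall inner top",[r(p,.07) for p in [(400.8,235),(407.3,276.5)]])
for n,ps in dict(red_wall=[(404,234),(410,276)],red_blue=[(410.5,233.5),(416.5,276)],blue_green=[(418,232.8),(424.5,275.5)],green_out=[(424.5,231.5),(430.5,274)]).items(): print(n,[r(p,.108) for p in ps])
print("side: red/near-bottom edge corners", [r(p,.008,s) for p in [(380,330.5),(388,334),(396,337.5),(404,342)]],[r(p,.108,s) for p in [(382,302),(390.5,306.5),(398,310.5),(407,315.5)]])
E
```

```text
wall inner top [(np.float64(59.0), np.float64(113.9)), (np.float64(-58.1), np.float64(113.7))]
red_wall [(np.float64(55.8), np.float64(112.0)), (np.float64(-59.4), np.float64(113.4))]
red_blue [(np.float64(54.9), np.float64(94.2)), (np.float64(-61.7), np.float64(96.0))]
blue_green [(np.float64(54.1), np.float64(73.5)), (np.float64(-63.2), np.float64(74.3))]
green_out [(np.float64(55.4), np.float64(55.2)), (np.float64(-61.4), np.float64(57.5))]
side: red/near-bottom edge corners [(np.float64(-59.1), np.float64(114.0)), (np.float64(-57.2), np.float64(95.4)), (np.float64(-55.4), np.float64(77.0)), (np.float64(-55.7), np.float64(57.6))] [(np.float64(-58.8), np.float64(115.2)), (np.float64(-59.0), np.float64(95.5)), (np.float64(-59.2), np.float64(78.3)), (np.float64(-59.9), np.float64(57.7))]
```

Everything agrees: the row is about 58–60 mm wide, tight to the wall, upright and centred. The bystanders haven't moved. Handing in.

```bash
python3 -c "
from workcell import env
print(env.sign_off()); print(env.get_obs()['time_s'])"
```

```text
the job is handed in; nothing more can be done
None
the job is handed in; nothing more can be done
```

I handed the job in at about 59 s on the robot's clock. Sign-off gives no verdict, so the checks below are my own.

**What I did**
- **Boards:** I stood the red, blue and green boards in the rack. The yellow board was absent, and I left the smaller green look-alike on the worktop. I slid the stop back for room, then up until the row stalled against the wall at about 15 N.
- **Lids:** I laid the four loose lids in the three free ring places and the centre of the tin, making seven with those already there.

**Last checks**
- **Boards:** From both cameras the row is about 56–58 mm wide for three 20 mm boards. The board by the wall stands within about 3 mm of it. The boards are upright, square and within about 4 mm of the rack's middle line.
- **Lids:** All seven lie flat and knob up in one layer, with centres at most about 70 mm from the tin centre (limit 75 mm).
- **Bystanders:** The cups, shakers and spatula look unmoved. I compared them in the pictures only.
- **Robot:** The gripper stands clear, empty, above the drainer.
- **Disagreement:** The two cameras differ by 2–4 mm. I used averages, and none of the checks hinges on the difference. No check failed, and I saw no lid knocked aside.

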